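# Unclamp the model wheel and sort the kit parts into their trays

### The arm

A 6-joint arm with a two-finger parallel gripper is mounted at the origin on the work surface. World frame = base frame: x ahead of the robot, y to its left, z up, the work surface at z = 0. Lengths are in mm, angles in rad, forces in N, time in s.
With the tool pointing down it reaches from about 350 to 925 mm from the base axis. Payload 6.4 kg.
Tool frame: the origin (TCP) lies on the centre line of the jaws, within the pads' length; the fingertips stand 25 mm ahead of it and the grasp point (between the pads) lies 6 mm ahead of it; x points along the fingers, y is the direction in which the jaws open and shut, and the axes are right-handed (so a half turn about x gives the same grasp; the last joint's range is limited). The gripper opens to 94 mm and grips with 3 to 60 N. Pads are 16 mm wide; open, the fingers measure 119 mm over their backs; the gripper's body (75 mm by 177 mm) begins 78 mm behind the grasp point.
Start: joints at [1.048, 0.245, 1.558, -0, 1.339, -0.174], TCP at [222.148, 610.872, 230.455] pointing down, gripper open.
Joint ranges: [-3.13, 3.13], [-1.02, 2.26], [0.13, 2.54], [-0.95, 4.09], [0.21, 2.88], [-2.74, 2.74]. Speed limits (rad/s): [2.57, 2.57, 3.14, 3.14, 3.14, 3.14].

### API

Orientations are given as [roll, pitch, yaw] about the fixed x, y, z axes, in that order (R = Rz(yaw) Ry(pitch) Rx(roll)).
In Python, from cell import r gives the robot as it stands. The module is installed in compiled form; this text tells all that it offers.
- The arm moves only by the tool drive_tool, never from a script. Its argument "commands" is a list of rows, each an object of numbers: "fingers": the opening, from 0 (shut) to 1 (fully open); "x", "y", "z": the shift along the world's x, y, z each as a share of 150 mm, from -1 to 1; "twist": the turn about the world's z as a share of 45 degrees, from -1 to 1. In form: [{"fingers": .., "x": .., "y": .., "z": .., "twist": ..}, ...]. A call has exactly 10 rows; each row is the pose to reach, as a shift and turn from the pose commanded when the call began; what a row does not reach only later rows make up. A row lasts 1/8 s, in which the tool goes at most 62.5 mm and 10.7 degrees, less where a joint would pass 70% of its speed; a pose out of reach is approached as far as the arm can. A call with a number of a shift or a turn outside -1 to 1 is refused whole. A call with a gripper value outside its range is refused whole. The fingers move at their own pace and stop on an object; "force" is the grip in N (left out, the last holds). Time passes only in rows, so rows that repeat a pose let the fingers close, or fill a call up. It gives the time, the measured TCP pose, the force and the opening at its end, in the units of the state.
- r.get_state(): the state, without advancing time (a new reading comes with each control period).
- r.capture(name): name is "scene" or "top"; returns the picture (480x640x3 uint8, red, green, blue); there is no depth.
- r.camera_info(name): a dict with "K" (3x3 intrinsics, pixels), "D" ([k1, k2, p1, p2, k3] as OpenCV has them; the pictures are not rectified), "R" (3x3) and "t" (3): a world point X has camera coordinates R X + t. Camera axes: x right, y down, z forward; pixel columns grow to the right and rows downward; lengths in mm; the calibration is good to about 2 mm. A picture is of the moment at which its call begins. camera_info takes no time and is no camera call.
- r.close_job(): hands the job in, once; it reports no verdict.
The state is a dict: "time": time; "joint_pos": joint angles; "joint_vel": joint speeds; "effort": joint torques, N m; "tcp_pos": TCP position; "tool_rot": TCP orientation; "ft_force": force on the tool from outside, world axes, zero at the start; "ft_torque": the same for the moment, N m; "gripper_width": finger opening in mm.
Only numpy, scipy, OpenCV 4.12 (cv2) and the standard library are available. Lean on these libraries where they do the work, as an engineer would, in place of code of your own. Each camera call takes 0.05 s, during which the arm holds its last target.

### The job

Get the model kit parts ready for painting: flip the toggle clamp over to free the wheel it holds before taking that wheel out, then leave the clamp open. Lay all four grey parts right way up and flat in the middle of the tray that matches each one's outline: large wheel in the large round tray, small roller in the small round tray, square hatch in the square tray, long link along the long tray.

Things in the scene. Friction and masses are not known exactly. Their poses are not given: they have to be found in the camera images.
- wheel_mid (a point): Large wheel: disc 64 mm across and 9 mm thick with a round hub, 18 mm across, standing up 19 mm from its middle to grip by. At the start it lies in the clamp fixture, in a round rim 4.5 mm high (70 mm inside) on a wooden plate, top 8 mm above the table, with the clamp's arm over its hub. All grey, 28 mm tall in total. The point is its centre, 14 mm above its underside; z up.
- roller_mid (a point): Small roller, loose on the table: disc 38 mm across and 9 mm thick with a round hub, 14 mm across, standing up 19 mm from its middle to grip by. All grey, 28 mm tall in total. The point is its centre, 14 mm above its underside; z up.
- hatch_mid (a point): Square hatch, loose on the table: plate 50 x 50 x 9 mm with an upright rib to grip by, 34 mm long (along its x), 14 mm wide (along its y) and 19 mm high above the plate. All grey, 28 mm tall in total. The point is its centre, 14 mm above its underside; z up, x along the rib.
- link_mid (a point): Long link, loose on the table: round-ended plate 84 mm long (along its x), 26 mm wide and 9 mm thick with an upright rib to grip by in its middle, 34 mm long (along x), 14 mm wide (along y) and 19 mm high above the plate. All grey, 28 mm tall in total. The point is its centre, 14 mm above its underside; z up, x along its length.
- wheel_seat (a point): Fixed shallow tray, white rim 6 mm wide and 7 mm high round a cork floor 3 mm above the table; large round recess, 80 mm across. The point is the centre of the recess floor; z up.
- roller_seat (a point): Fixed shallow tray, white rim 6 mm wide and 7 mm high round a cork floor 3 mm above the table; small round recess, 54 mm across. The point is the centre of the recess floor; z up.
- hatch_seat (a point): Fixed shallow tray, white rim 6 mm wide and 7 mm high round a cork floor 3 mm above the table; square recess 66 x 66 mm. The point is the centre of the recess floor; z up, x and y along its sides.
- link_seat (a point): Fixed shallow tray, white rim 6 mm wide and 7 mm high round a cork floor 3 mm above the table; long recess 100 mm (along its x) by 42 mm. The point is the centre of the recess floor; z up, x along its length.
- clamp (a joint): Toggle clamp angle, rad: 0 clamped, 1.85 open. Over-centre by its heavy grip: stays shut or falls shut below 0.4, past 0.6 falls fully open by itself. It opens when the upright handle is pushed away from the wheel (1 N). Pivot: 80 mm from the wheel's centre, 50 mm above the table, between brackets 63 mm high, 33 mm wide. The 85 mm arm over the hub swings up to near upright at the pivot, end 135 mm above the table.
- clamp_knob (a point): Centre of the red grip (22 mm thick, 57 mm long) atop the clamp's handle, 111 mm above the table when clamped. Frame turns with the lever: clamped, z is up and x is level, pointing from the wheel to the pivot, which is 29 mm further along x and 61 mm lower (axis y). The handle leans 0.45 rad back over the wheel; opening throws it over to +x, nearly level on the far side.
Things that resemble listed ones, but are neither listed nor needed, are in the scene too. Leave any red look-alike of the part that bears hatch_mid alone.

How it is judged:
By the outcome, as a careful person would: the job done as asked, in the order asked, and still so for the second after the job is handed in, with the robot touching nothing.
It also fails if it takes over 128 s, if anything falls off the work surface, if the arm or the gripper's body presses on something with over 40 N, if the wrist force passes 120 N, or if a joint passes its speed limit or range.

## Working session

There is one attempt and no reset: what is moved stays moved. The work goes in short steps, Python scripts to look and compute and a tool call to move; the robot and the scene stay as the last step left them, time stands still between calls to the robot, and variables do not carry over. Pictures are saved under pics/ and viewed, and the job is handed in when it is done.

Besides the shell and the picture viewer there is one more tool, called after ">>>" as name([rows], argument=value, ...), one row to a line, values as JSON. drive_tool: Moves the arm, as the interface text tells. Shift numbers are shares of 150 mm and turn numbers shares of 45 degrees, none past 1 either way. Its arguments: {"type":"object","properties":{"commands":{"type":"array","items":{"type":"object","properties":{"fingers":{"type":"number"},"x":{"type":"number","minimum":-1,"maximum":1},"y":{"type":"number","minimum":-1,"maximum":1},"z":{"type":"number","minimum":-1,"maximum":1},"twist":{"type":"number","minimum":-1,"maximum":1}}}},"force":{"type":"number"}},"required":["commands"]}

```bash
mkdir -p pics; ls
python3 - <<'E'
from cell import r
import cv2,numpy as np
s=r.get_state();print(s)
for n in("scene","top"):
    im=r.capture(n);cv2.imwrite(f"pics/{n}0.png",im[:,:,::-1]);c=r.camera_info(n);print(n,c)
E
```

```text
pics
{'time': 0.0, 'joint_pos': array([ 1.04791625e+00,  2.45840357e-01,  1.55898641e+00, -1.53752937e-05,
        1.33866200e+00, -1.74088435e-01]), 'joint_vel': array([ 0.00021229,  0.00059361,  0.0014252 , -0.00016059,  0.00115744,
       -0.00201727]), 'effort': array([ 1.98466005e-04, -4.15834343e+01, -3.14601731e+01,  6.84764958e-02,
        3.32533289e-02, -1.65492670e-04]), 'tcp_pos': array([221.86336995, 610.39033813, 229.34333189]), 'tool_rot': array([-1.73699711,  1.56890016, -2.0857852 ]), 'ft_force': array([0.38589883, 0.09511743, 0.29012401]), 'ft_torque': array([-0.02657419, -0.0573312 ,  0.01923258]), 'gripper_width': 93.70053345419889}
scene {'K': array([[512.58361452,   0.        , 319.17346991],
       [  0.        , 512.58361452, 235.23377621],
       [  0.        ,   0.        ,   1.        ]]), 'D': array([-0.01425154,  0.        ,  0.        ,  0.        ,  0.        ]), 'R': array([[ 0.40278442,  0.9152776 , -0.00562396],
       [ 0.51597437, -0.23213032, -0.82455198],
       [-0.75599945,  0.32921487, -0.56575826]]), 't': array([-247.15823895, -167.64901735, 1342.38135843])}
top {'K': array([[441.24795982,   0.        , 323.94790967],
       [  0.        , 441.24795982, 234.20952796],
       [  0.        ,   0.        ,   1.        ]]), 'D': array([0.02360341, 0.        , 0.        , 0.        , 0.        ]), 'R': array([[ 8.72227237e-04, -9.99928345e-01, -1.19391881e-02],
       [-9.95942580e-01,  2.05743004e-04, -8.99907514e-02],
       [ 8.99867595e-02,  1.19692382e-02, -9.95871036e-01]]), 't': array([ 56.88102905, 478.05079467, 896.75527726])}
```

View pics/scene0.png

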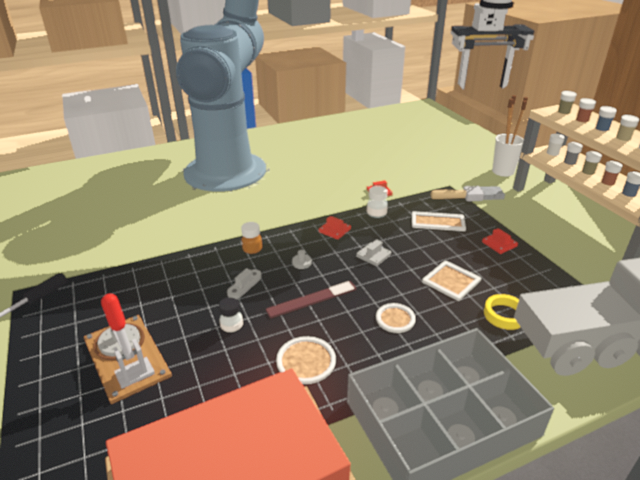

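View pics/top0.png

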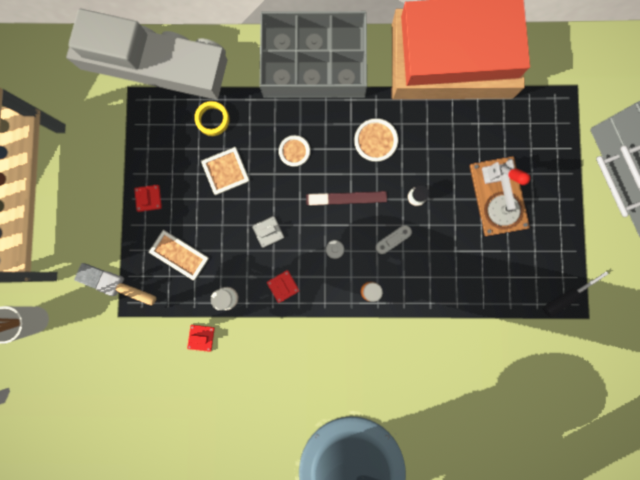

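The top view shows the grey hatch at (268,232), the roller at (335,249), the link at (393,239) and the clamped wheel at (505,210). The trays are link (178,254), square (225,170), small round (294,151) and large round (376,140). Three red look-alikes sit at (148,198), (283,287) and (201,338), and I'll leave those alone.

```bash
cat > h.py <<'E'
import cv2,numpy as np
from cell import r
def ray(n,uv):
    c=r.camera_info(n);p=cv2.undistortPoints(np.array(uv,float).reshape(-1,1,2),c["K"],c["D"]).reshape(-1,2)
    d=np.c_[p,np.ones(len(p))]@c["R"];o=-c["R"].T@c["t"];return o,d
def plane(n,uv,z):
    o,d=ray(n,uv);return o+d*((z-o[2])/d[:,2])[:,None]
def proj(n,X):
    c=r.camera_info(n);return cv2.projectPoints(np.array(X,float).reshape(-1,1,3),cv2.Rodrigues(c["R"])[0],c["t"],c["K"],c["D"])[0].reshape(-1,2)
def crop(im,x0,y0,x1,y1,k,name):
    cv2.imwrite("pics/"+name,cv2.resize(im[y0:y1,x0:x1,::-1],None,fx=k,fy=k,interpolation=cv2.INTER_CUBIC))
E
python3 - <<'E'
from h import *
t=cv2.imread("pics/top0.png")[:,:,::-1]
crop(t,130,110,330,260,4,"c1.png");crop(t,230,150,550,310,2.5,"c2.png")
crop(t,460,145,540,245,6,"c3.png")
s=cv2.imread("pics/scene0.png")[:,:,::-1]
crop(s,70,270,190,410,4,"c4.png")
E
```

```text
(no output)
```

View pics/c1.png

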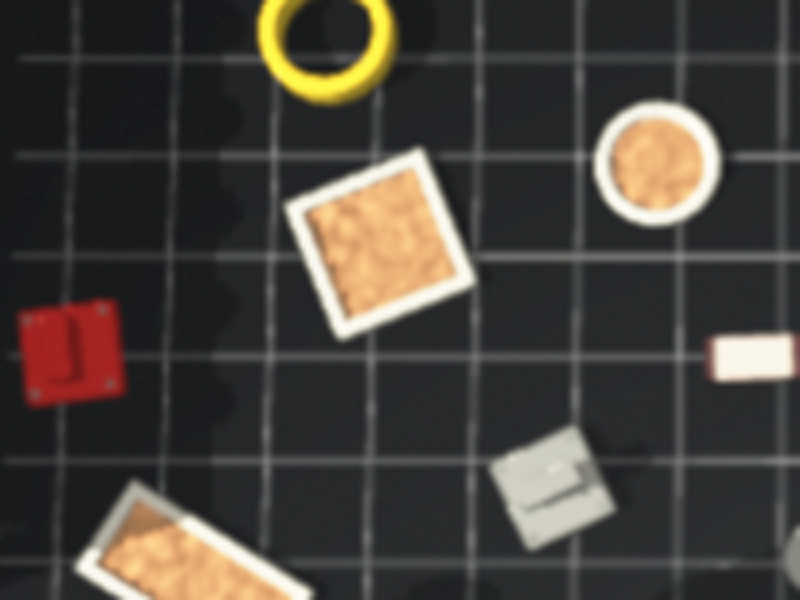

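View pics/c2.png

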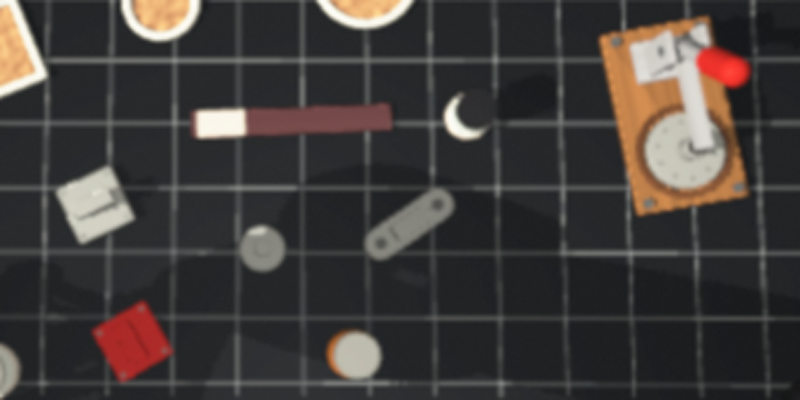

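View pics/c3.png

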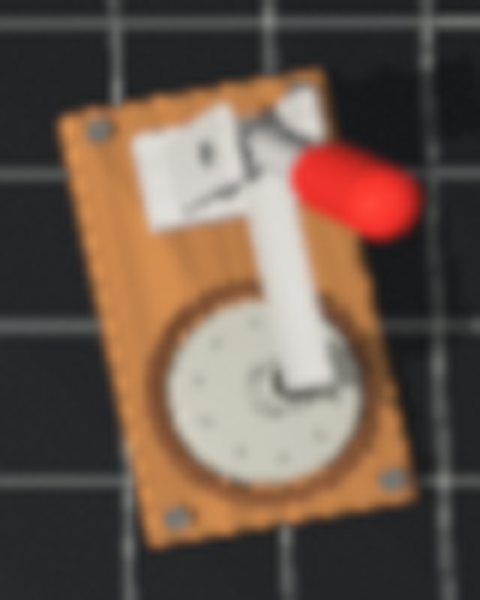

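View pics/c4.png

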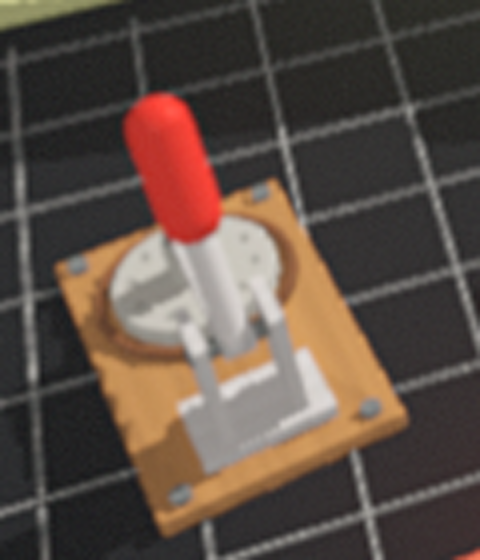

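Run:
```python
from h import *
s=cv2.imread("pics/scene0.png")[:,:,::-1]
crop(s,210,205,410,335,4,"c5.png")
t=cv2.imread("pics/top0.png")
hsv=cv2.cvtColor(t,cv2.COLOR_BGR2HSV)
cork=((hsv[:,:,0]>5)&(hsv[:,:,0]<22)&(hsv[:,:,1]>70)&(hsv[:,:,2]>90))
white=((hsv[:,:,1]<60)&(hsv[:,:,2]>110))
def blob(m,box,name,z):
    x0,y0,x1,y1=box;mm=np.zeros(m.shape,np.uint8);mm[y0:y1,x0:x1]=m[y0:y1,x0:x1]
    cs,_=cv2.findContours(mm,cv2.RETR_EXTERNAL,cv2.CHAIN_APPROX_NONE);c=max(cs,key=cv2.contourArea)
    P=plane("top",c.reshape(-1,2),z)[:,:2].astype(np.float32)
    rc=cv2.minAreaRect(P);b=cv2.boxPoints(rc);e=b[1]-b[0];f=b[2]-b[1]
    if np.hypot(*f)>np.hypot(*e): e=f
    print(name,cv2.contourArea(c),"ctr",np.round(rc[0],1),"size",np.round(rc[1],1),"long yaw deg",round(float(np.degrees(np.arctan2(e[1],e[0])))%180,1),"circle",np.round(cv2.minEnclosingCircle(P)[0],1),round(cv2.minEnclosingCircle(P)[1],1))
cw=cork|white
blob(cw,(190,140,260,200),"hatch_seat",7);blob(cw,(145,225,213,282),"link_seat",7)
blob(cw,(270,130,315,170),"roller_seat",7);blob(cw,(345,112,405,168),"wheel_seat",7)
blob(cork,(190,140,260,200),"hatch_seat_cork",3);blob(cork,(145,225,213,282),"link_seat cork",3)
blob(cork,(270,130,315,170),"roller_seat cork",3);blob(cork,(345,112,405,168),"wheel_seat cork",3)
grey=((hsv[:,:,1]<60)&(hsv[:,:,2]>75))
blob(grey,(245,212,292,252),"hatch",9);blob(grey,(322,236,348,264),"roller",9);blob(grey,(370,222,416,257),"link",9)
wood=((hsv[:,:,0]>5)&(hsv[:,:,0]<22)&(hsv[:,:,1]>90)&(hsv[:,:,2]>60))
blob(wood,(465,150,540,245),"plate",8)
white=((hsv[:,:,1]<60)&(hsv[:,:,2]>120))
blob(white,(484,190,525,232),"wheel(z17)",17)
for n,img in(("scene",cv2.imread("pics/scene0.png")),("top",t)):
    h=cv2.cvtColor(img,cv2.COLOR_BGR2HSV);m=(((h[:,:,0]<5)|(h[:,:,0]>175))&(h[:,:,1]>190)&(h[:,:,2]>140)).astype(np.uint8)
    B=(90,285,140,345) if n=="scene" else (500,160,535,190)
    q=np.argwhere(m[B[1]:B[3],B[0]:B[2]]);c=q.mean(0)[::-1]+[B[0],B[1]];print(n,"knob",c,len(q))
    if n=="scene":a=ray(n,[c])
    else:b=ray(n,[c])
(o1,d1),(o2,d2)=a,b;d1,d2=d1[0],d2[0]
k=np.linalg.lstsq(np.c_[d1,-d2],o2-o1,rcond=None)[0];print(o1+k[0]*d1,o2+k[1]*d2)
```

```text
hatch_seat 1391.0 ctr [616.7 270.7] size [83.4 82.8] long yaw deg 23.2 circle [616.7 270.9] 55.8
link_seat 1431.5 ctr [435.7 365.3] size [116.2  58.5] long yaw deg 58.4 circle [434.6 365.2] 62.6
roller_seat 760.5 ctr [660.4 122.9] size [68.1 66.8] long yaw deg 0.2 circle [661.  122.7] 35.3
wheel_seat 1472.0 ctr [684.1 -53.5] size [92.4 94.5] long yaw deg 179.7 circle [684.2 -52.9] 48.4
hatch_seat_cork 806.5 ctr [617.7 271.6] size [63.8 63.6] long yaw deg 22.6 circle [617.8 271.6] 43.3
link_seat cork 814.0 ctr [436.7 366.3] size [97.9 40.1] long yaw deg 58.4 circle [437.2 366. ] 51.6
roller_seat cork 378.0 ctr [661.5 122.2] size [47.7 46.3] long yaw deg 89.9 circle [661.7 122.7] 25.2
wheel_seat cork 899.0 ctr [685.3 -53.9] size [73.9 74.4] long yaw deg 135.2 circle [684.8 -53.6] 38.3
hatch 671.5 ctr [484.  183.9] size [83.  79.4] long yaw deg 3.2 circle [484.1 190.8] 50.6
roller 275.5 ctr [449.9  39.6] size [49.3 38.7] long yaw deg 71.5 circle [454.1  40.1] 27.2
link 478.0 ctr [468.6 -87.7] size [29.2 86.8] long yaw deg 125.7 circle [468.  -88.1] 43.4
plate 1690.5 ctr [ 561.4 -311.8] size [160.2  98.6] long yaw deg 10.6 circle [ 560.8 -312.6] 91.2
wheel(z17) 760.0 ctr [ 532.7 -316.1] size [69.2 64.7] long yaw deg 24.3 circle [ 535.5 -319.6] 38.6
scene knob [113.11003861 311.61969112] 518
top knob [519.16666667 176.58333333] 204
[ 578.73519224 -309.646188    111.98888117] [ 578.48616547 -310.75680566  112.41427552]
```

View pics/c5.png

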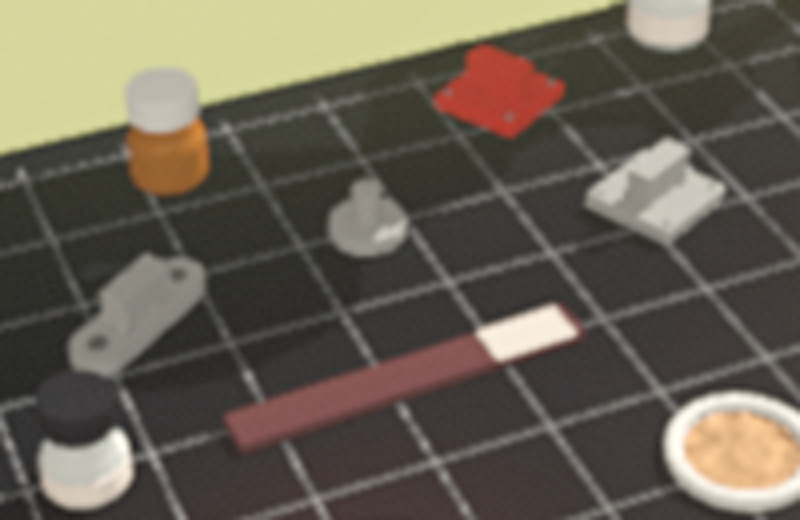

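```bash
cat >> h.py <<'E'
def blob(n,m,box,name,z,op=0,hull=True):
    x0,y0,x1,y1=box;mm=np.zeros(m.shape,np.uint8);mm[y0:y1,x0:x1]=m[y0:y1,x0:x1]
    if op: mm=cv2.morphologyEx(mm,cv2.MORPH_OPEN,cv2.getStructuringElement(cv2.MORPH_ELLIPSE,(op,op)))
    cs,_=cv2.findContours(mm,cv2.RETR_EXTERNAL,cv2.CHAIN_APPROX_NONE);c=max(cs,key=cv2.contourArea)
    P=plane(n,c.reshape(-1,2),z)[:,:2].astype(np.float32)
    rc=cv2.minAreaRect(P);b=cv2.boxPoints(rc);e=b[1]-b[0];f=b[2]-b[1]
    if np.hypot(*f)>np.hypot(*e): e=f
    print(n,name,"ctr",np.round(rc[0],1),"size",np.round(rc[1],1),"yaw",round(float(np.degrees(np.arctan2(e[1],e[0])))%180,1),"circle",np.round(cv2.minEnclosingCircle(P)[0],1),round(cv2.minEnclosingCircle(P)[1],1))
    return mm,P
E
python3 - <<'E'
from h import *
vis=[]
for n in("top","scene"):
    t=cv2.imread(f"pics/{n}0.png");h=cv2.cvtColor(t,cv2.COLOR_BGR2HSV).astype(int)
    for lo,B,name in((125,dict(top=(250,215,288,250),scene=(350,235,397,270)),"hatch"),(75,dict(top=(322,236,348,264),scene=(288,245,316,272)),"roller"),(75,dict(top=(370,222,416,257),scene=(225,265,264,302)),"link")):
        g=(h[:,:,1]<70)&(h[:,:,2]>lo)
        mm,P=blob(n,g,B[n],name,9 if n=="top" else 0,op=5)
        if n=="top":vis.append(mm)
g=(h[:,:,1]<70)
t=cv2.imread("pics/top0.png")
for m in vis:
    cs,_=cv2.findContours(m,0,1);cv2.drawContours(t,cs,-1,(0,255,0),1)
h=cv2.cvtColor(cv2.imread("pics/top0.png"),cv2.COLOR_BGR2HSV)
g=((h[:,:,1]<70)&(h[:,:,2]>120)).astype(np.uint8);g[:191]=0
mm,P=blob("top",g,(484,188,525,232),"wheel",17,op=5)
# circle fit with known radius, robust
from scipy.optimize import least_squares
f=least_squares(lambda p:np.hypot(P[:,0]-p[0],P[:,1]-p[1])-32,[530,-318],loss="soft_l1",f_scale=1);print("wheel",f.x)
cs,_=cv2.findContours(mm,0,1);cv2.drawContours(t,cs,-1,(0,255,0),1)
# rib tops predicted
for X in([484,184,28],): pass
crop(t[:,:,::-1],240,185,540,265,2.6,"m1.png")
E
```

```text
top hatch ctr [485.3 177.2] size [51.5 50.9] yaw 26.7 circle [486.1 176.6] 33.4
top roller ctr [448.  36.] size [37.9 37.9] yaw 180.0 circle [448.  36.] 20.7
top link ctr [468.6 -87.7] size [28.8 86.8] yaw 125.3 circle [468.  -88.1] 43.4
scene hatch ctr [472.9 187.7] size [57.1 75.1] yaw 115.4 circle [476.3 189. ] 43.5
scene roller ctr [433.4  37. ] size [64.7 43.7] yaw 1.1 circle [432.4  40.2] 35.0
scene link ctr [456.8 -88.7] size [47.7 93.1] yaw 124.7 circle [460.1 -85.8] 47.3
top wheel ctr [ 529.9 -317. ] size [63.7 66.1] yaw 117.5 circle [ 533.4 -319.5] 37.3
wheel [ 530.25872853 -317.30612088]
```

View pics/m1.png

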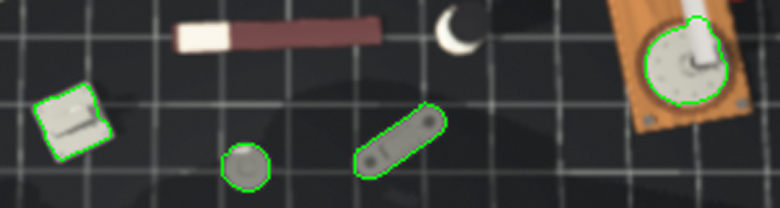

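Everything loose lies right way up. The grey hatch is the piece at top (268,232) and scene (374,252). The red ones are the look-alikes. Next I'll work out the clamp push geometry.

```bash
cat >> h.py <<'E'
from scipy.spatial.transform import Rotation as Ro
def st():
    s=r.get_state();R=Ro.from_euler("xyz",s["tool_rot"]).as_matrix()
    jy=np.degrees(np.arctan2(R[1,1],R[0,1]))
    print("t",round(s["time"],2),"tcp",np.round(s["tcp_pos"],1),"jaw yaw",round(jy,1),"x",np.round(R[:,0],2),"w",round(s["gripper_width"],1),"F",np.round(s["ft_force"],1),"j",np.round(s["joint_pos"],2))
    return s,jy
def need(x,y,z,jaw=None):
    s,jy=st();d=np.array([x,y,z])-s["tcp_pos"]
    print("need shares xyz",np.round(d/150,3), "twist", None if jaw is None else round(((jaw-jy+90)%180-90)/45,3))
E
python3 - <<'E'
from h import *
need(530,-319,200,100.6)
E
```

```text
t 0.1 tcp [221.9 610.4 229.5] jaw yaw 70.0 x [-0. -0. -1.] w 94.2 F [ 0.2 -0.4 -0.3] j [ 1.05  0.25  1.56 -0.    1.34 -0.17]
need shares xyz [ 2.054 -6.196 -0.196] twist 0.68
```

>>> drive_tool([
  {"x": 0.1,"y": -0.15,"z": 0,"twist": -0.15,"fingers": 0.5},
  {"x": 0.2,"y": -0.3,"z": 0,"twist": -0.3,"fingers": 0.5},
  {"x": 0.3,"y": -0.5,"z": 0,"twist": -0.45,"fingers": 0.5},
  {"x": 0.4,"y": -0.65,"z": 0,"twist": -0.6,"fingers": 0.5},
  {"x": 0.5,"y": -0.8,"z": 0,"twist": -0.75,"fingers": 0.5},
  {"x": 0.6,"y": -1,"z": 0,"twist": -0.96,"fingers": 0.5},
  {"x": 0.7,"y": -1,"z": 0,"twist": -0.96,"fingers": 0.5},
  {"x": 0.8,"y": -1,"z": 0,"twist": -0.96,"fingers": 0.5},
  {"x": 0.9,"y": -1,"z": 0,"twist": -0.96,"fingers": 0.5},
  {"x": 0.9,"y": -1,"z": 0,"twist": -0.96,"fingers": 0.5},
], force=20)

```text
time: 1.35
tcp_pos: [358.1, 461.3, 230.2]
tool_rot: [-1.534, 1.571, -2.637]
ft_force: [-0.5, 0.2, 0.6]
gripper_width: 46.7
```

>>> drive_tool([
  {"x": 0.1,"y": -0.2,"z": 0,"fingers": 0.5},
  {"x": 0.25,"y": -0.4,"z": 0,"fingers": 0.5},
  {"x": 0.4,"y": -0.6,"z": 0,"fingers": 0.5},
  {"x": 0.5,"y": -0.8,"z": 0,"fingers": 0.5},
  {"x": 0.6,"y": -1,"z": 0,"fingers": 0.5},
  {"x": 0.75,"y": -1,"z": 0,"fingers": 0.5},
  {"x": 0.85,"y": -1,"z": 0,"fingers": 0.5},
  {"x": 0.85,"y": -1,"z": 0,"fingers": 0.5},
  {"x": 0.85,"y": -1,"z": 0,"fingers": 0.5},
  {"x": 0.85,"y": -1,"z": 0,"fingers": 0.5},
])

```text
invalid input
```

>>> drive_tool([
  {"x": 0,"y": -0.25,"z": -0.1,"fingers": 0.5},
  {"x": 0,"y": -0.5,"z": -0.3,"fingers": 0.5},
  {"x": 0,"y": -0.75,"z": -0.5,"fingers": 0.5},
  {"x": 0,"y": -0.89,"z": -0.7,"fingers": 0.5},
  {"x": 0,"y": -0.89,"z": -0.9,"fingers": 0.5},
  {"x": 0,"y": -0.89,"z": -0.9,"fingers": 0.5},
  {"x": 0,"y": -0.89,"z": -0.9,"fingers": 0.5},
  {"x": 0,"y": -0.89,"z": -0.9,"fingers": 0.5},
  {"x": 0,"y": -0.89,"z": -0.9,"fingers": 0.5},
  {"x": 0,"y": -0.89,"z": -0.9,"fingers": 0.5},
])

```text
invalid input
```

Run:
```python
from h import *
need(485.3,177.2,36.5,26.7)
im=r.capture("scene");crop(im,300,150,460,290,5,"s1.png")
```

```text
t 1.35 tcp [358.1 461.3 230.2] jaw yaw 26.8 x [-0. -0. -1.] w 46.7 F [-0.5  0.2  0.6] j [0.72 0.09 1.73 0.   1.32 0.25]
need shares xyz [ 0.848 -1.894 -1.291] twist -0.003
```

View pics/s1.png

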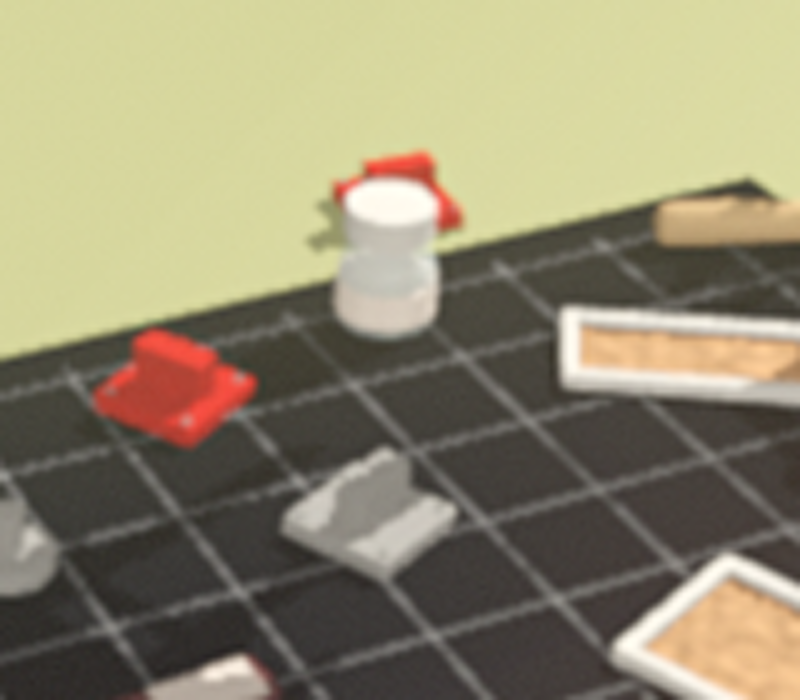

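All row fields are required. The crop confirms the grey hatch (crop 370,515, scene ~374,253), with its rib running up and to the right. The red look-alikes are separate.

>>> drive_tool([
  {"x": 0.1,"y": -0.2,"z": 0,"twist": 0,"fingers": 0.5},
  {"x": 0.25,"y": -0.4,"z": 0,"twist": 0,"fingers": 0.5},
  {"x": 0.4,"y": -0.6,"z": 0,"twist": 0,"fingers": 0.5},
  {"x": 0.5,"y": -0.8,"z": 0,"twist": 0,"fingers": 0.5},
  {"x": 0.6,"y": -1,"z": 0,"twist": 0,"fingers": 0.5},
  {"x": 0.75,"y": -1,"z": 0,"twist": 0,"fingers": 0.5},
  {"x": 0.85,"y": -1,"z": 0,"twist": 0,"fingers": 0.5},
  {"x": 0.85,"y": -1,"z": 0,"twist": 0,"fingers": 0.5},
  {"x": 0.85,"y": -1,"z": 0,"twist": 0,"fingers": 0.5},
  {"x": 0.85,"y": -1,"z": 0,"twist": 0,"fingers": 0.5},
])

```text
time: 2.65
tcp_pos: [484.0, 311.2, 230.4]
tool_rot: [-1.821, 1.57, -2.923]
ft_force: [0.0, 0.5, 0.2]
gripper_width: 46.9
```

>>> drive_tool([
  {"x": 0,"y": -0.25,"z": -0.1,"twist": 0,"fingers": 0.5},
  {"x": 0,"y": -0.5,"z": -0.3,"twist": 0,"fingers": 0.5},
  {"x": 0,"y": -0.75,"z": -0.5,"twist": 0,"fingers": 0.5},
  {"x": 0,"y": -0.89,"z": -0.7,"twist": 0,"fingers": 0.5},
  {"x": 0,"y": -0.89,"z": -0.9,"twist": 0,"fingers": 0.5},
  {"x": 0,"y": -0.89,"z": -0.9,"twist": 0,"fingers": 0.5},
  {"x": 0,"y": -0.89,"z": -0.9,"twist": 0,"fingers": 0.5},
  {"x": 0,"y": -0.89,"z": -0.9,"twist": 0,"fingers": 0.5},
  {"x": 0,"y": -0.89,"z": -0.9,"twist": 0,"fingers": 0.5},
  {"x": 0,"y": -0.89,"z": -0.9,"twist": 0,"fingers": 0.5},
])

```text
time: 3.9
tcp_pos: [484.9, 177.5, 96.0]
tool_rot: [1.262, 1.57, 0.159]
ft_force: [0.6, 0.9, -0.3]
gripper_width: 47.2
```

Run:
```python
from h import *
need(485.3,177.2,36.5,26.7)
im=r.capture("scene");crop(im,300,150,460,290,5,"s2.png")
```

```text
t 3.9 tcp [484.9 177.5  96. ] jaw yaw 26.8 x [ 0.  0. -1.] w 47.2 F [ 0.6  0.9 -0.3] j [ 0.13  0.1   1.99  0.    1.05 -0.34]
need shares xyz [ 0.003 -0.002 -0.396] twist -0.003
```

View pics/s2.png

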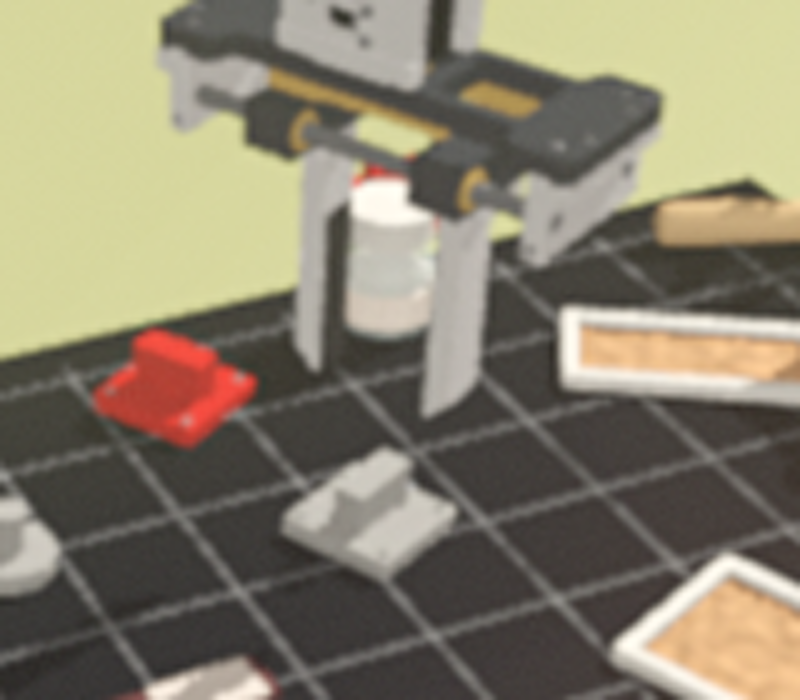

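The jaws straddle the rib correctly. Now I'll descend and grip.

>>> drive_tool([
  {"x": 0,"y": 0,"z": -0.08,"twist": 0,"fingers": 0.5},
  {"x": 0,"y": 0,"z": -0.16,"twist": 0,"fingers": 0.5},
  {"x": 0,"y": 0,"z": -0.24,"twist": 0,"fingers": 0.5},
  {"x": 0,"y": 0,"z": -0.32,"twist": 0,"fingers": 0.5},
  {"x": 0,"y": 0,"z": -0.39,"twist": 0,"fingers": 0.5},
  {"x": 0,"y": 0,"z": -0.39,"twist": 0,"fingers": 0.3},
  {"x": 0,"y": 0,"z": -0.39,"twist": 0,"fingers": 0.1},
  {"x": 0,"y": 0,"z": -0.39,"twist": 0,"fingers": 0},
  {"x": 0,"y": 0,"z": -0.39,"twist": 0,"fingers": 0},
  {"x": 0,"y": 0,"z": -0.39,"twist": 0,"fingers": 0},
], force=20)

```text
time: 5.2
tcp_pos: [485.0, 177.4, 37.4]
tool_rot: [1.212, 1.57, 0.109]
ft_force: [-0.9, -0.5, 2.6]
gripper_width: 14.0
```

>>> drive_tool([
  {"x": 0,"y": 0,"z": 0,"twist": 0,"fingers": 0},
  {"x": 0,"y": 0,"z": 0.05,"twist": 0,"fingers": 0},
  {"x": 0,"y": 0,"z": 0.1,"twist": 0,"fingers": 0},
  {"x": 0,"y": 0,"z": 0.2,"twist": 0,"fingers": 0},
  {"x": 0.1,"y": 0.1,"z": 0.3,"twist": 0,"fingers": 0},
  {"x": 0.25,"y": 0.2,"z": 0.4,"twist": -0.02,"fingers": 0},
  {"x": 0.4,"y": 0.3,"z": 0.4,"twist": -0.04,"fingers": 0},
  {"x": 0.55,"y": 0.4,"z": 0.4,"twist": -0.06,"fingers": 0},
  {"x": 0.7,"y": 0.5,"z": 0.4,"twist": -0.08,"fingers": 0},
  {"x": 0.7,"y": 0.5,"z": 0.4,"twist": -0.08,"fingers": 0},
])

```text
time: 6.45
tcp_pos: [590.8, 253.0, 98.0]
tool_rot: [1.36, 1.569, 0.195]
ft_force: [-0.2, -0.8, 0.0]
gripper_width: 13.6
```

Run:
```python
from h import *
need(617.2,271.2,40,22.9)
im=r.capture("scene");cv2.imwrite("pics/s3.png",im[:,:,::-1])
im=r.capture("top");crop(im,130,110,330,260,4,"t3.png")
```

```text
t 6.45 tcp [590.8 253.   98. ] jaw yaw 23.3 x [ 0.  0. -1.] w 13.6 F [-0.2 -0.8  0. ] j [ 0.23  0.37  1.66 -0.    1.11 -0.18]
need shares xyz [ 0.176  0.122 -0.387] twist -0.008
```

View pics/s3.png

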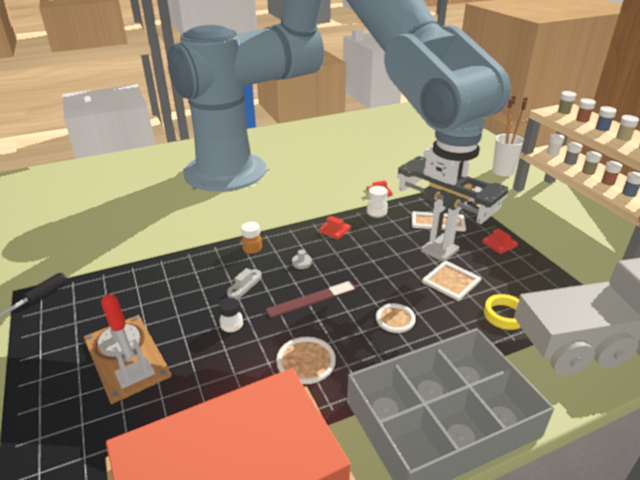

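View pics/t3.png

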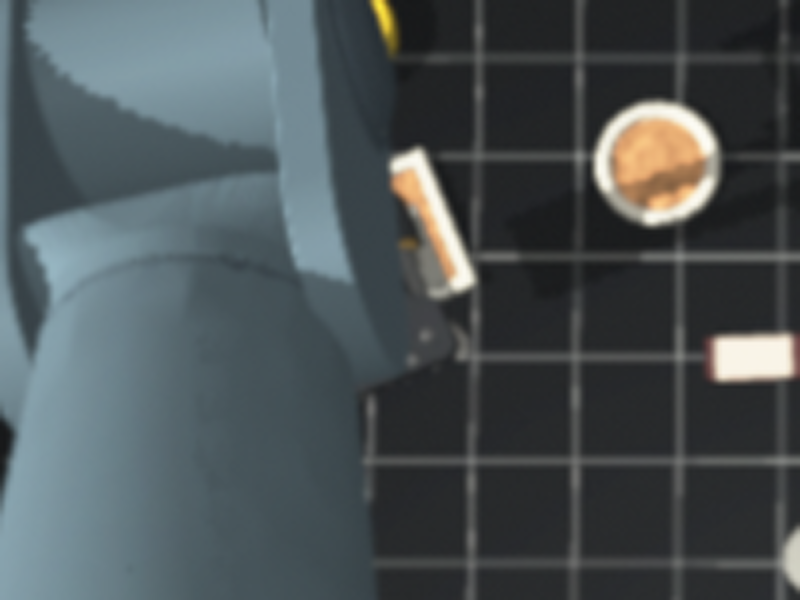

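The hatch is held (crop t3 shows it lifted next to the square tray, whose right corner is at crop 475,285). Now I'll place it.

>>> drive_tool([
  {"x": 0.09,"y": 0.06,"z": 0,"twist": 0,"fingers": 0},
  {"x": 0.175,"y": 0.122,"z": 0,"twist": 0,"fingers": 0},
  {"x": 0.175,"y": 0.122,"z": -0.08,"twist": 0,"fingers": 0},
  {"x": 0.175,"y": 0.122,"z": -0.16,"twist": 0,"fingers": 0},
  {"x": 0.175,"y": 0.122,"z": -0.24,"twist": 0,"fingers": 0},
  {"x": 0.175,"y": 0.122,"z": -0.3,"twist": 0,"fingers": 0},
  {"x": 0.175,"y": 0.122,"z": -0.34,"twist": 0,"fingers": 0},
  {"x": 0.175,"y": 0.122,"z": -0.37,"twist": 0,"fingers": 0},
  {"x": 0.175,"y": 0.122,"z": -0.38,"twist": 0,"fingers": 0},
  {"x": 0.175,"y": 0.122,"z": -0.38,"twist": 0,"fingers": 0},
])

```text
time: 7.8
tcp_pos: [616.2, 270.8, 40.5]
tool_rot: [1.392, 1.57, 0.226]
ft_force: [-1.7, -1.4, 1.4]
gripper_width: 14.0
```

Run:
```python
from h import *
need(616.9,271.4,40.5,22.9)
im=r.capture("scene");crop(im,400,200,520,310,6,"s4.png")
```

```text
t 7.8 tcp [616.2 270.8  40.5] jaw yaw 23.2 x [ 0.  0. -1.] w 14.0 F [-1.7 -1.4  1.4] j [ 0.25  0.51  1.59 -0.    1.04 -0.16]
need shares xyz [0.005 0.004 0.   ] twist -0.007
```

View pics/s4.png

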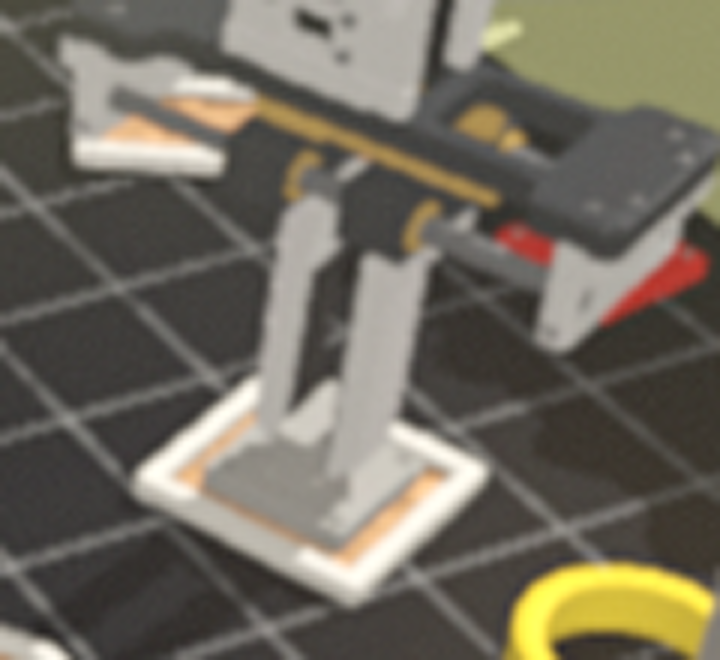

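The hatch sits inside the square tray with an even margin. I'll release it, lift and go to the roller at (448,36).

>>> drive_tool([
  {"x": 0,"y": 0,"z": 0,"twist": 0,"fingers": 0.2},
  {"x": 0,"y": 0,"z": 0,"twist": 0,"fingers": 0.45},
  {"x": 0,"y": 0,"z": 0,"twist": 0,"fingers": 0.45},
  {"x": 0,"y": 0,"z": 0.1,"twist": 0,"fingers": 0.45},
  {"x": 0,"y": 0,"z": 0.25,"twist": 0,"fingers": 0.45},
  {"x": -0.15,"y": -0.25,"z": 0.4,"twist": 0,"fingers": 0.45},
  {"x": -0.35,"y": -0.5,"z": 0.4,"twist": 0,"fingers": 0.45},
  {"x": -0.55,"y": -0.75,"z": 0.4,"twist": 0,"fingers": 0.45},
  {"x": -0.75,"y": -1,"z": 0.4,"twist": 0,"fingers": 0.45},
  {"x": -0.95,"y": -1,"z": 0.4,"twist": 0,"fingers": 0.45},
])

```text
time: 9.1
tcp_pos: [473.5, 119.0, 101.9]
tool_rot: [1.116, 1.568, -0.052]
ft_force: [0.1, 0.2, -0.1]
gripper_width: 42.6
```

>>> drive_tool([
  {"x": -0.1,"y": -0.2,"z": 0,"twist": 0,"fingers": 0.45},
  {"x": -0.17,"y": -0.4,"z": 0,"twist": 0,"fingers": 0.45},
  {"x": -0.17,"y": -0.565,"z": 0,"twist": 0,"fingers": 0.45},
  {"x": -0.17,"y": -0.565,"z": 0,"twist": 0,"fingers": 0.45},
  {"x": -0.17,"y": -0.565,"z": 0,"twist": 0,"fingers": 0.45},
  {"x": -0.17,"y": -0.565,"z": 0,"twist": 0,"fingers": 0.45},
  {"x": -0.17,"y": -0.565,"z": 0,"twist": 0,"fingers": 0.45},
  {"x": -0.17,"y": -0.565,"z": 0,"twist": 0,"fingers": 0.45},
  {"x": -0.17,"y": -0.565,"z": 0,"twist": 0,"fingers": 0.45},
  {"x": -0.17,"y": -0.565,"z": 0,"twist": 0,"fingers": 0.45},
])

```text
time: 10.35
tcp_pos: [447.9, 36.0, 99.9]
tool_rot: [-2.116, 1.571, 3.001]
ft_force: [0.1, -1.0, -1.2]
gripper_width: 42.1
```

Run:
```python
from h import *
need(448,36,37.5)
im=r.capture("top");cv2.imwrite("pics/t5.png",im[:,:,::-1])
hsv=cv2.cvtColor(im,cv2.COLOR_RGB2HSV);m=(hsv[:,:,1]<45)&(hsv[:,:,2]>125)
crop(im,190,140,260,200,8,"t5c.png")
im=r.capture("scene");crop(im,250,190,400,300,5,"s5.png")
```

```text
t 10.35 tcp [447.9  36.   99.9] jaw yaw 23.2 x [-0.  0. -1.] w 42.1 F [ 0.1 -1.  -1.2] j [-0.17 -0.07  2.15 -0.    1.06 -0.58]
need shares xyz [ 0.001  0.    -0.416] twist None
```

View pics/t5c.png

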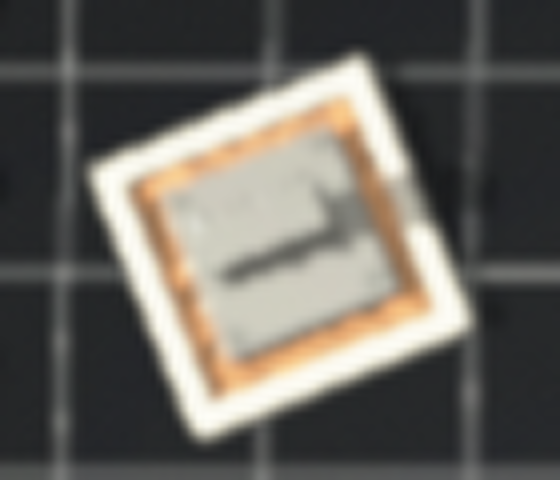

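View pics/s5.png

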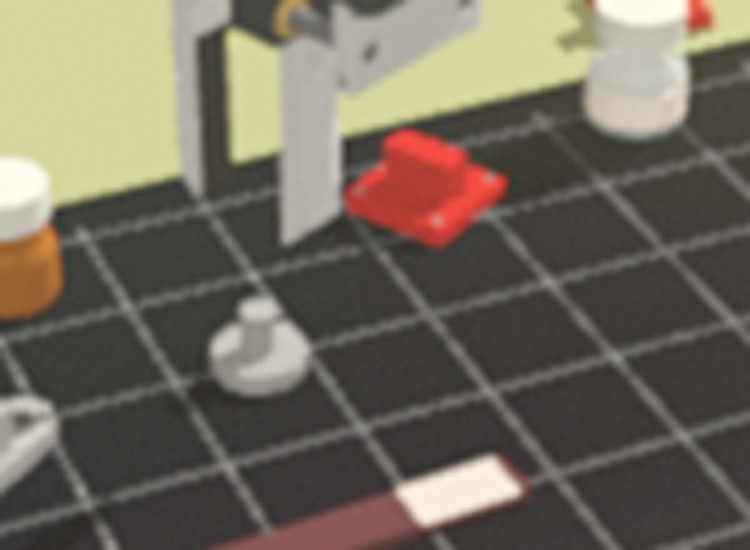

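The hatch is centred in its square tray (crop 285,245). The roller below the gripper is upright. Now I'll grip the roller and carry it to (661,122.6).

>>> drive_tool([
  {"x": 0,"y": 0,"z": -0.08,"twist": 0,"fingers": 0.45},
  {"x": 0,"y": 0,"z": -0.16,"twist": 0,"fingers": 0.45},
  {"x": 0,"y": 0,"z": -0.24,"twist": 0,"fingers": 0.45},
  {"x": 0,"y": 0,"z": -0.32,"twist": 0,"fingers": 0.45},
  {"x": 0,"y": 0,"z": -0.41,"twist": 0,"fingers": 0.45},
  {"x": 0,"y": 0,"z": -0.41,"twist": 0,"fingers": 0.3},
  {"x": 0,"y": 0,"z": -0.41,"twist": 0,"fingers": 0.1},
  {"x": 0,"y": 0,"z": -0.41,"twist": 0,"fingers": 0},
  {"x": 0,"y": 0,"z": -0.41,"twist": 0,"fingers": 0},
  {"x": 0,"y": 0,"z": -0.41,"twist": 0,"fingers": 0},
])

```text
time: 11.7
tcp_pos: [448.4, 35.9, 38.9]
tool_rot: [1.019, 1.57, -0.146]
ft_force: [-0.8, -0.2, 2.1]
gripper_width: 13.3
```

>>> drive_tool([
  {"x": 0,"y": 0,"z": 0,"twist": 0,"fingers": 0},
  {"x": 0,"y": 0,"z": 0.05,"twist": 0,"fingers": 0},
  {"x": 0,"y": 0,"z": 0.1,"twist": 0,"fingers": 0},
  {"x": 0,"y": 0,"z": 0.2,"twist": 0,"fingers": 0},
  {"x": 0.1,"y": 0.1,"z": 0.3,"twist": 0,"fingers": 0},
  {"x": 0.25,"y": 0.2,"z": 0.4,"twist": 0,"fingers": 0},
  {"x": 0.4,"y": 0.3,"z": 0.4,"twist": 0,"fingers": 0},
  {"x": 0.6,"y": 0.4,"z": 0.4,"twist": 0,"fingers": 0},
  {"x": 0.8,"y": 0.5,"z": 0.4,"twist": 0,"fingers": 0},
  {"x": 1,"y": 0.57,"z": 0.4,"twist": 0,"fingers": 0},
])

```text
time: 12.95
tcp_pos: [599.0, 122.1, 99.5]
tool_rot: [1.13, 1.57, -0.036]
ft_force: [-0.5, 0.8, -0.0]
gripper_width: 13.4
```

>>> drive_tool([
  {"x": 0.2,"y": 0,"z": 0,"twist": 0,"fingers": 0},
  {"x": 0.42,"y": 0,"z": 0,"twist": 0,"fingers": 0},
  {"x": 0.42,"y": 0,"z": 0,"twist": 0,"fingers": 0},
  {"x": 0.42,"y": 0,"z": 0,"twist": 0,"fingers": 0},
  {"x": 0.42,"y": 0,"z": 0,"twist": 0,"fingers": 0},
  {"x": 0.42,"y": 0,"z": 0,"twist": 0,"fingers": 0},
  {"x": 0.42,"y": 0,"z": 0,"twist": 0,"fingers": 0},
  {"x": 0.42,"y": 0,"z": 0,"twist": 0,"fingers": 0},
  {"x": 0.42,"y": 0,"z": 0,"twist": 0,"fingers": 0},
  {"x": 0.42,"y": 0,"z": 0,"twist": 0,"fingers": 0},
])

```text
time: 14.2
tcp_pos: [660.9, 121.4, 98.4]
tool_rot: [-1.804, 1.571, -2.969]
ft_force: [0.5, -0.2, -0.5]
gripper_width: 13.3
```

Run:
```python
from h import *
need(661,122.6,41)
im=r.capture("scene");crop(im,340,220,460,340,5,"s6.png")
```

```text
t 14.2 tcp [660.9 121.4  98.4] jaw yaw 23.2 x [-0. -0. -1.] w 13.3 F [ 0.5 -0.2 -0.5] j [ 0.01  0.43  1.58 -0.    1.13 -0.39]
need shares xyz [ 0.001  0.008 -0.383] twist None
```

View pics/s6.png

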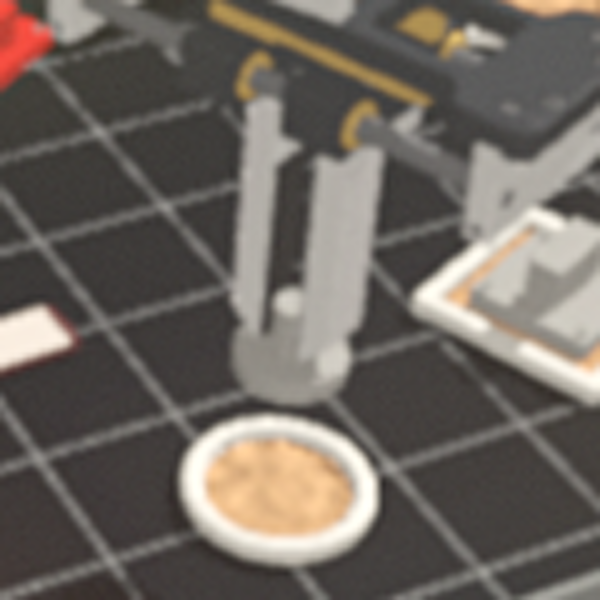

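>>> drive_tool([
  {"x": 0,"y": 0.008,"z": -0.05,"twist": 0,"fingers": 0},
  {"x": 0,"y": 0.008,"z": -0.1,"twist": 0,"fingers": 0},
  {"x": 0,"y": 0.008,"z": -0.17,"twist": 0,"fingers": 0},
  {"x": 0,"y": 0.008,"z": -0.24,"twist": 0,"fingers": 0},
  {"x": 0,"y": 0.008,"z": -0.3,"twist": 0,"fingers": 0},
  {"x": 0,"y": 0.008,"z": -0.34,"twist": 0,"fingers": 0},
  {"x": 0,"y": 0.008,"z": -0.37,"twist": 0,"fingers": 0},
  {"x": 0,"y": 0.008,"z": -0.38,"twist": 0,"fingers": 0},
  {"x": 0,"y": 0.008,"z": -0.38,"twist": 0,"fingers": 0},
  {"x": 0,"y": 0.008,"z": -0.38,"twist": 0,"fingers": 0},
])

```text
time: 15.5
tcp_pos: [661.1, 122.7, 42.0]
tool_rot: [1.125, 1.57, -0.04]
ft_force: [-1.6, -0.8, 3.6]
gripper_width: 13.1
```

Run:
```python
from h import *
need(661,122.6,41)
im=r.capture("scene");crop(im,340,220,460,340,5,"s7.png")
```

```text
t 15.5 tcp [661.1 122.7  42. ] jaw yaw 23.2 x [ 0. -0. -1.] w 13.1 F [-1.6 -0.8  3.6] j [ 0.02  0.51  1.59 -0.    1.04 -0.39]
need shares xyz [-0.001 -0.    -0.007] twist None
```

View pics/s7.png

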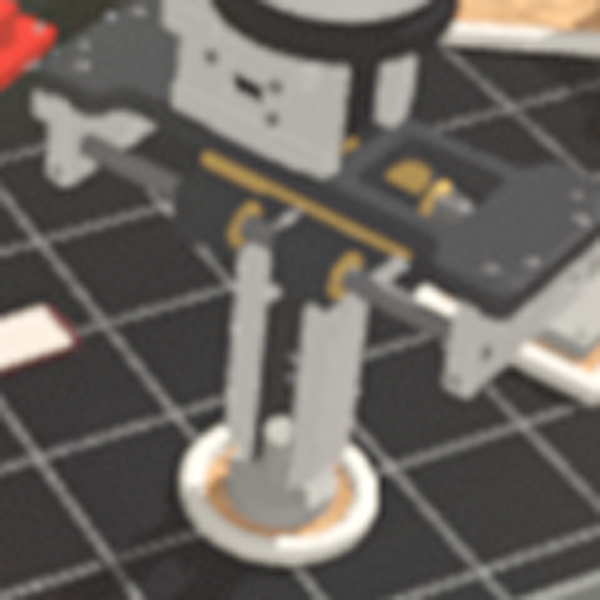

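The roller is in its tray, touching the floor. I'll release it and go to the link.

>>> drive_tool([
  {"x": 0,"y": 0,"z": 0,"twist": 0,"fingers": 0.2},
  {"x": 0,"y": 0,"z": 0,"twist": 0,"fingers": 0.45},
  {"x": 0,"y": 0,"z": 0,"twist": 0,"fingers": 0.45},
  {"x": 0,"y": 0,"z": 0.1,"twist": 0,"fingers": 0.45},
  {"x": 0,"y": 0,"z": 0.25,"twist": 0,"fingers": 0.45},
  {"x": -0.2,"y": -0.25,"z": 0.5,"twist": 0.1,"fingers": 0.45},
  {"x": -0.4,"y": -0.5,"z": 0.6,"twist": 0.2,"fingers": 0.45},
  {"x": -0.6,"y": -0.75,"z": 0.6,"twist": 0.27,"fingers": 0.45},
  {"x": -0.8,"y": -1,"z": 0.6,"twist": 0.27,"fingers": 0.45},
  {"x": -1,"y": -1,"z": 0.6,"twist": 0.27,"fingers": 0.45},
])

```text
time: 16.8
tcp_pos: [511.0, -29.6, 133.8]
tool_rot: [0.616, 1.567, -0.341]
ft_force: [-0.3, 0.4, -0.3]
gripper_width: 42.3
```

>>> drive_tool([
  {"x": -0.1,"y": -0.2,"z": 0,"twist": 0,"fingers": 0.45},
  {"x": -0.285,"y": -0.4,"z": 0,"twist": 0,"fingers": 0.45},
  {"x": -0.285,"y": -0.4,"z": -0.1,"twist": 0,"fingers": 0.45},
  {"x": -0.285,"y": -0.4,"z": -0.2,"twist": 0,"fingers": 0.45},
  {"x": -0.285,"y": -0.4,"z": -0.2,"twist": 0,"fingers": 0.45},
  {"x": -0.285,"y": -0.4,"z": -0.2,"twist": 0,"fingers": 0.45},
  {"x": -0.285,"y": -0.4,"z": -0.2,"twist": 0,"fingers": 0.45},
  {"x": -0.285,"y": -0.4,"z": -0.2,"twist": 0,"fingers": 0.45},
  {"x": -0.285,"y": -0.4,"z": -0.2,"twist": 0,"fingers": 0.45},
  {"x": -0.285,"y": -0.4,"z": -0.2,"twist": 0,"fingers": 0.45},
])

```text
time: 18.05
tcp_pos: [468.2, -87.4, 101.5]
tool_rot: [0.579, 1.571, -0.375]
ft_force: [-0.0, -0.2, 0.0]
gripper_width: 42.3
```

Run:
```python
from h import *
need(468.3,-87.9,37.5,35.5)
im=r.capture("top");crop(im,270,130,320,180,10,"t8.png")
hsv=cv2.cvtColor(im,cv2.COLOR_RGB2HSV);cork=(hsv[:,:,0]>5)&(hsv[:,:,0]<22)&(hsv[:,:,1]>70)&(hsv[:,:,2]>90)
im=r.capture("scene");crop(im,180,200,330,320,5,"s8.png")
```

```text
t 18.05 tcp [468.2 -87.4 101.5] jaw yaw 35.4 x [ 0. -0. -1.] w 42.3 F [-0.  -0.2  0. ] j [-0.42 -0.    2.08  0.    1.06 -1.04]
need shares xyz [ 0.001 -0.003 -0.427] twist 0.003
```

View pics/t8.png

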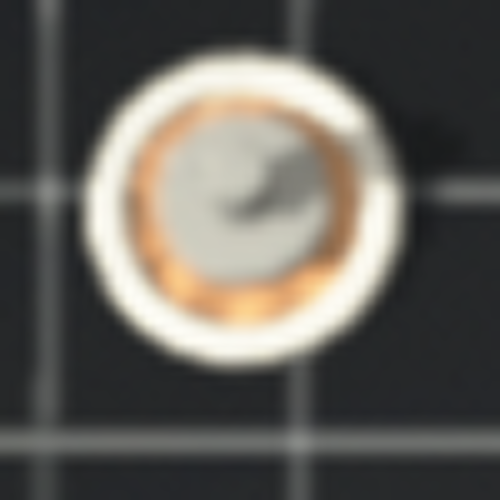

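View pics/s8.png

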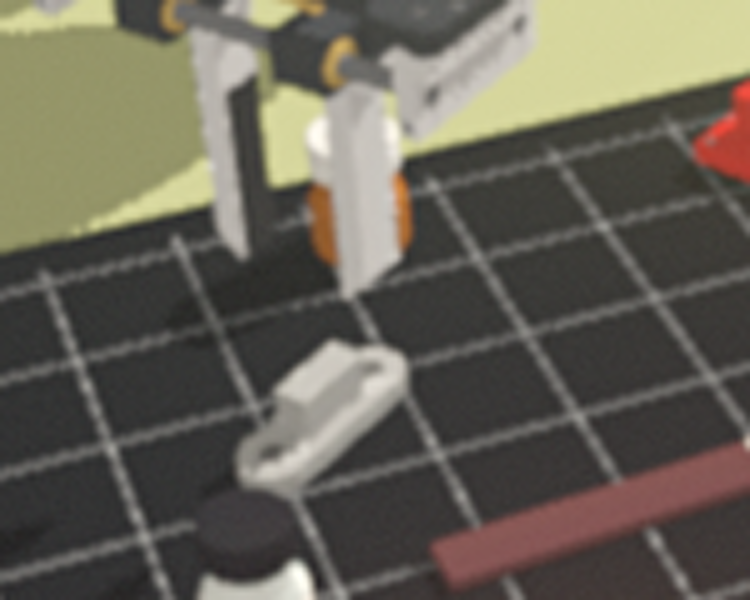

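The roller is centred to within about 2 mm. The link is clear with the jaws across its rib, so I'll grip it.

>>> drive_tool([
  {"x": 0,"y": 0,"z": -0.08,"twist": 0,"fingers": 0.45},
  {"x": 0,"y": -0.003,"z": -0.16,"twist": 0,"fingers": 0.45},
  {"x": 0,"y": -0.003,"z": -0.24,"twist": 0,"fingers": 0.45},
  {"x": 0,"y": -0.003,"z": -0.34,"twist": 0,"fingers": 0.45},
  {"x": 0,"y": -0.003,"z": -0.425,"twist": 0,"fingers": 0.45},
  {"x": 0,"y": -0.003,"z": -0.425,"twist": 0,"fingers": 0.3},
  {"x": 0,"y": -0.003,"z": -0.425,"twist": 0,"fingers": 0.1},
  {"x": 0,"y": -0.003,"z": -0.425,"twist": 0,"fingers": 0},
  {"x": 0,"y": -0.003,"z": -0.425,"twist": 0,"fingers": 0},
  {"x": 0,"y": -0.003,"z": -0.425,"twist": 0,"fingers": 0},
])

```text
time: 19.4
tcp_pos: [468.6, -88.0, 38.3]
tool_rot: [0.5, 1.57, -0.453]
ft_force: [-0.6, -0.1, 4.3]
gripper_width: 13.8
```

Run:
```python
from h import *
need(436.2,365.8,41,148.4)
```

```text
t 19.4 tcp [468.6 -88.   38.3] jaw yaw 35.4 x [ 0. -0. -1.] w 13.8 F [-0.6 -0.1  4.3] j [-0.42  0.12  2.1  -0.    0.92 -1.04]
need shares xyz [-0.216  3.026  0.018] twist -1.488
```

>>> drive_tool([
  {"x": 0,"y": 0,"z": 0.05,"twist": 0,"fingers": 0},
  {"x": 0,"y": 0,"z": 0.15,"twist": 0,"fingers": 0},
  {"x": 0,"y": 0,"z": 0.3,"twist": 0,"fingers": 0},
  {"x": 0,"y": 0.1,"z": 0.45,"twist": 0,"fingers": 0},
  {"x": 0,"y": 0.25,"z": 0.6,"twist": -0.1,"fingers": 0},
  {"x": 0,"y": 0.4,"z": 0.6,"twist": -0.2,"fingers": 0},
  {"x": 0,"y": 0.55,"z": 0.6,"twist": -0.35,"fingers": 0},
  {"x": 0,"y": 0.7,"z": 0.6,"twist": -0.5,"fingers": 0},
  {"x": 0,"y": 0.85,"z": 0.6,"twist": -0.6,"fingers": 0},
  {"x": 0,"y": 1,"z": 0.6,"twist": -0.7,"fingers": 0},
])

```text
time: 20.65
tcp_pos: [468.3, 62.9, 128.7]
tool_rot: [1.394, 1.57, -0.112]
ft_force: [0.6, -0.3, -0.2]
gripper_width: 13.9
```

>>> drive_tool([
  {"x": 0,"y": 0.15,"z": 0,"twist": -0.1,"fingers": 0},
  {"x": 0,"y": 0.3,"z": 0,"twist": -0.2,"fingers": 0},
  {"x": 0,"y": 0.45,"z": 0,"twist": -0.3,"fingers": 0},
  {"x": 0,"y": 0.6,"z": 0,"twist": -0.4,"fingers": 0},
  {"x": 0,"y": 0.75,"z": 0,"twist": -0.5,"fingers": 0},
  {"x": 0,"y": 0.9,"z": 0,"twist": -0.6,"fingers": 0},
  {"x": 0,"y": 1,"z": 0,"twist": -0.7,"fingers": 0},
  {"x": 0,"y": 1,"z": 0,"twist": -0.788,"fingers": 0},
  {"x": 0,"y": 1,"z": 0,"twist": -0.788,"fingers": 0},
  {"x": 0,"y": 1,"z": 0,"twist": -0.788,"fingers": 0},
])

```text
time: 21.9
tcp_pos: [468.2, 212.1, 128.2]
tool_rot: [2.322, 1.57, 0.201]
ft_force: [0.8, -0.2, 0.2]
gripper_width: 13.5
```

>>> drive_tool([
  {"x": -0.03,"y": 0.15,"z": 0,"twist": 0,"fingers": 0},
  {"x": -0.06,"y": 0.3,"z": 0,"twist": 0,"fingers": 0},
  {"x": -0.1,"y": 0.45,"z": 0,"twist": 0,"fingers": 0},
  {"x": -0.13,"y": 0.6,"z": 0,"twist": 0,"fingers": 0},
  {"x": -0.16,"y": 0.75,"z": 0,"twist": 0,"fingers": 0},
  {"x": -0.19,"y": 0.9,"z": 0,"twist": 0,"fingers": 0},
  {"x": -0.21,"y": 1,"z": 0,"twist": 0,"fingers": 0},
  {"x": -0.21,"y": 1,"z": 0,"twist": 0,"fingers": 0},
  {"x": -0.21,"y": 1,"z": 0,"twist": 0,"fingers": 0},
  {"x": -0.21,"y": 1,"z": 0,"twist": 0,"fingers": 0},
])

```text
time: 23.15
tcp_pos: [436.8, 361.5, 127.7]
tool_rot: [0.177, 1.571, -1.946]
ft_force: [-0.1, -0.9, -0.4]
gripper_width: 13.9
```

Run:
```python
from h import *
need(436.4,365.7,41,148.4)
im=r.capture("scene");crop(im,380,130,520,260,5,"s9.png")
```

```text
t 23.15 tcp [436.8 361.5 127.7] jaw yaw -31.6 x [-0. -0. -1.] w 13.9 F [-0.1 -0.9 -0.4] j [ 0.49  0.17  1.85 -0.    1.13  1.04]
need shares xyz [-0.003  0.028 -0.578] twist 0.001
```

View pics/s9.png

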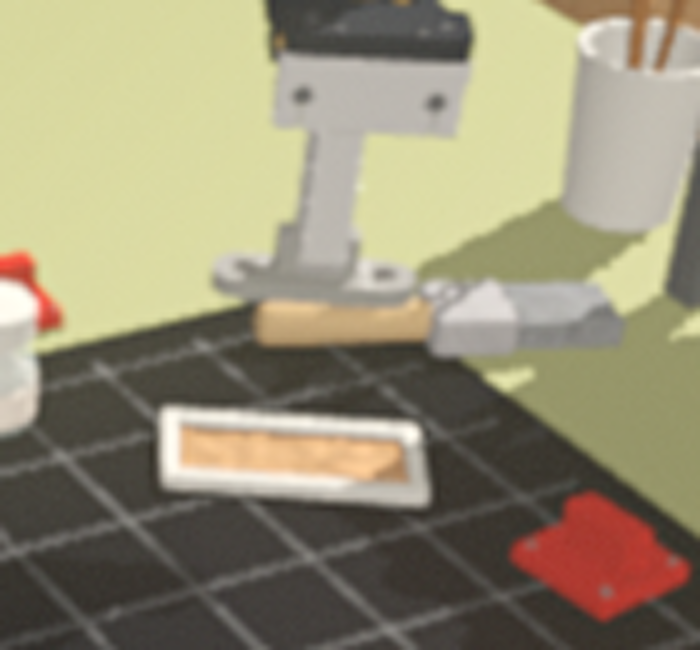

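>>> drive_tool([
  {"x": -0.003,"y": 0.028,"z": -0.08,"twist": 0,"fingers": 0},
  {"x": -0.003,"y": 0.028,"z": -0.16,"twist": 0,"fingers": 0},
  {"x": -0.003,"y": 0.028,"z": -0.24,"twist": 0,"fingers": 0},
  {"x": -0.003,"y": 0.028,"z": -0.32,"twist": 0,"fingers": 0},
  {"x": -0.003,"y": 0.028,"z": -0.4,"twist": 0,"fingers": 0},
  {"x": -0.003,"y": 0.028,"z": -0.47,"twist": 0,"fingers": 0},
  {"x": -0.003,"y": 0.028,"z": -0.52,"twist": 0,"fingers": 0},
  {"x": -0.003,"y": 0.028,"z": -0.56,"twist": 0,"fingers": 0},
  {"x": -0.003,"y": 0.028,"z": -0.575,"twist": 0,"fingers": 0},
  {"x": -0.003,"y": 0.028,"z": -0.575,"twist": 0,"fingers": 0},
])

```text
time: 24.45
tcp_pos: [436.5, 366.5, 41.7]
tool_rot: [2.629, 1.57, 0.507]
ft_force: [0.2, -0.1, -0.8]
gripper_width: 14.1
```

Run:
```python
from h import *
need(436.4,365.7,41,148.4)
im=r.capture("scene");crop(im,380,130,520,260,5,"s10.png")
```

```text
t 24.45 tcp [436.5 366.5  41.7] jaw yaw -31.6 x [ 0.  0. -1.] w 14.1 F [ 0.2 -0.1 -0.8] j [0.5  0.31 1.86 0.   0.97 1.05]
need shares xyz [-0.    -0.005 -0.005] twist -0.0
```

View pics/s10.png

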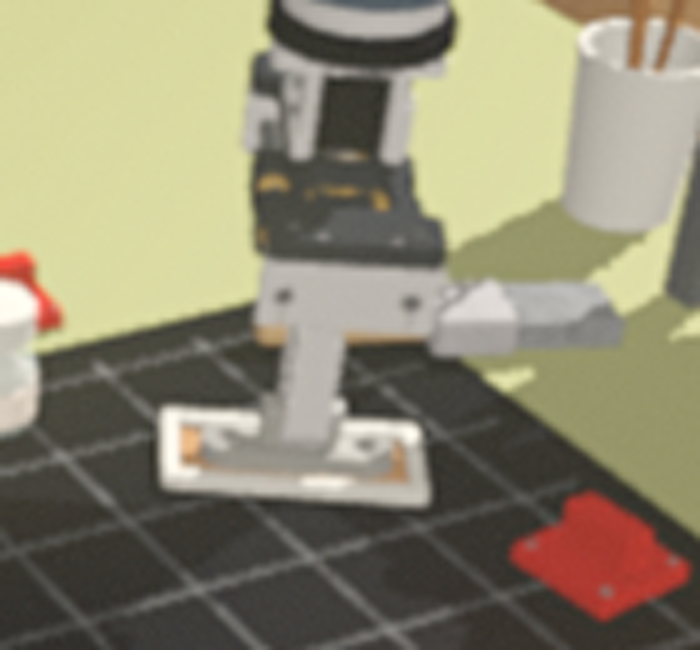

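The link lies in the long tray. I'll release it, rise and travel to the clamp.

>>> drive_tool([
  {"x": 0,"y": 0,"z": -0.006,"twist": 0,"fingers": 0},
  {"x": 0,"y": 0,"z": -0.006,"twist": 0,"fingers": 0.2},
  {"x": 0,"y": 0,"z": -0.006,"twist": 0,"fingers": 0.4},
  {"x": 0,"y": 0,"z": -0.006,"twist": 0,"fingers": 0.4},
  {"x": 0,"y": 0,"z": 0.1,"twist": 0,"fingers": 0.4},
  {"x": 0,"y": 0,"z": 0.3,"twist": 0,"fingers": 0.4},
  {"x": 0,"y": -0.2,"z": 0.6,"twist": 0,"fingers": 0.2},
  {"x": 0,"y": -0.5,"z": 0.9,"twist": 0.2,"fingers": 0},
  {"x": 0.05,"y": -0.75,"z": 1,"twist": 0.4,"fingers": 0},
  {"x": 0.1,"y": -1,"z": 1,"twist": 0.6,"fingers": 0},
])

```text
time: 25.75
tcp_pos: [452.6, 215.6, 194.9]
tool_rot: [1.86, 1.565, 0.215]
ft_force: [1.6, -0.0, -0.7]
gripper_width: 1.7
```

>>> drive_tool([
  {"x": 0.02,"y": -0.25,"z": 0,"twist": 0.1,"fingers": 0},
  {"x": 0.05,"y": -0.5,"z": 0,"twist": 0.2,"fingers": 0},
  {"x": 0.08,"y": -0.7,"z": 0,"twist": 0.34,"fingers": 0},
  {"x": 0.1,"y": -0.85,"z": 0,"twist": 0.34,"fingers": 0},
  {"x": 0.1,"y": -1,"z": 0,"twist": 0.34,"fingers": 0},
  {"x": 0.1,"y": -1,"z": 0,"twist": 0.34,"fingers": 0},
  {"x": 0.1,"y": -1,"z": 0,"twist": 0.34,"fingers": 0},
  {"x": 0.1,"y": -1,"z": 0,"twist": 0.34,"fingers": 0},
  {"x": 0.1,"y": -1,"z": 0,"twist": 0.34,"fingers": 0},
  {"x": 0.1,"y": -1,"z": 0,"twist": 0.34,"fingers": 0},
])

```text
time: 27.0
tcp_pos: [466.1, 66.7, 191.4]
tool_rot: [-1.888, 1.571, 3.012]
ft_force: [-0.6, 0.2, -0.5]
gripper_width: 0.4
```

>>> drive_tool([
  {"x": 0.02,"y": -0.25,"z": 0,"twist": 0,"fingers": 0},
  {"x": 0.05,"y": -0.5,"z": 0,"twist": 0,"fingers": 0},
  {"x": 0.08,"y": -0.7,"z": 0,"twist": 0,"fingers": 0},
  {"x": 0.1,"y": -0.85,"z": 0,"twist": 0,"fingers": 0},
  {"x": 0.1,"y": -1,"z": 0,"twist": 0,"fingers": 0},
  {"x": 0.1,"y": -1,"z": 0,"twist": 0,"fingers": 0},
  {"x": 0.1,"y": -1,"z": 0,"twist": 0,"fingers": 0},
  {"x": 0.1,"y": -1,"z": 0,"twist": 0,"fingers": 0},
  {"x": 0.1,"y": -1,"z": 0,"twist": 0,"fingers": 0},
  {"x": 0.1,"y": -1,"z": 0,"twist": 0,"fingers": 0},
])

```text
time: 28.25
tcp_pos: [481.2, -83.3, 191.5]
tool_rot: [-2.697, 1.571, 2.203]
ft_force: [0.3, -0.1, 0.3]
gripper_width: 0.5
```

>>> drive_tool([
  {"x": 0.02,"y": -0.25,"z": 0,"twist": 0,"fingers": 0},
  {"x": 0.05,"y": -0.5,"z": 0,"twist": 0,"fingers": 0},
  {"x": 0.08,"y": -0.7,"z": 0,"twist": 0,"fingers": 0},
  {"x": 0.1,"y": -0.85,"z": 0,"twist": 0,"fingers": 0},
  {"x": 0.1,"y": -1,"z": 0,"twist": 0,"fingers": 0},
  {"x": 0.1,"y": -1,"z": 0,"twist": 0,"fingers": 0},
  {"x": 0.1,"y": -1,"z": 0,"twist": 0,"fingers": 0},
  {"x": 0.1,"y": -1,"z": 0,"twist": 0,"fingers": 0},
  {"x": 0.1,"y": -1,"z": 0,"twist": 0,"fingers": 0},
  {"x": 0.1,"y": -1,"z": 0,"twist": 0,"fingers": 0},
])

```text
time: 29.5
tcp_pos: [496.2, -233.3, 191.5]
tool_rot: [1.325, 1.571, -0.058]
ft_force: [0.4, 0.7, 0.3]
gripper_width: 0.3
```

Run:
```python
from h import *
need(527,-319,120,10.6)
im=r.capture("top");cv2.imwrite("pics/t11.png",im[:,:,::-1])
im=r.capture("scene");cv2.imwrite("pics/s11.png",im[:,:,::-1])
```

```text
t 29.5 tcp [ 496.2 -233.3  191.5] jaw yaw 10.7 x [ 0. -0. -1.] w 0.3 F [0.4 0.7 0.3] j [-0.65  0.05  1.85  0.    1.24 -0.83]
need shares xyz [ 0.205 -0.571 -0.477] twist -0.003
```

View pics/t11.png

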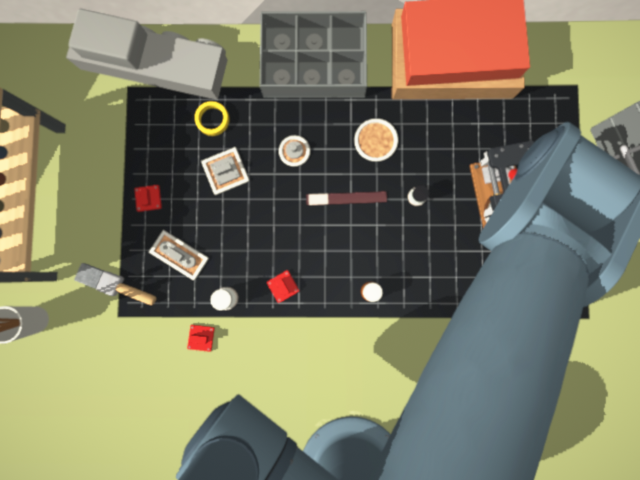

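View pics/s11.png

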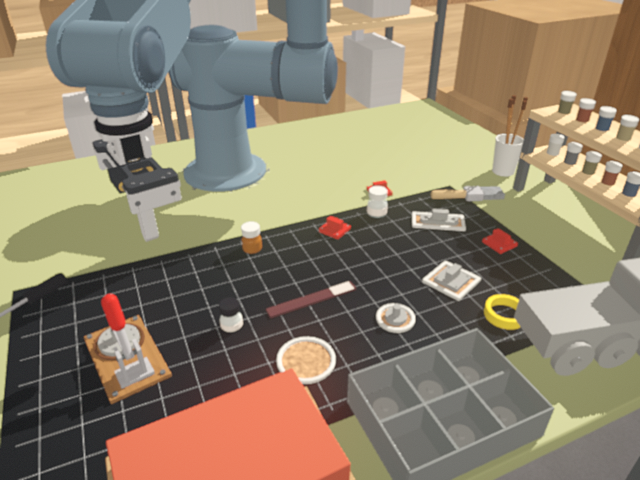

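Three parts are placed. Next I'll bring the closed fingers to the wheel side of the red grip (scene 113,311).

>>> drive_tool([
  {"x": 0.06,"y": -0.2,"z": 0,"twist": 0,"fingers": 0},
  {"x": 0.12,"y": -0.4,"z": 0,"twist": 0,"fingers": 0},
  {"x": 0.19,"y": -0.58,"z": 0,"twist": 0,"fingers": 0},
  {"x": 0.19,"y": -0.58,"z": 0,"twist": 0,"fingers": 0},
  {"x": 0.19,"y": -0.58,"z": -0.1,"twist": 0,"fingers": 0},
  {"x": 0.19,"y": -0.58,"z": -0.2,"twist": 0,"fingers": 0},
  {"x": 0.19,"y": -0.58,"z": -0.3,"twist": 0,"fingers": 0},
  {"x": 0.19,"y": -0.58,"z": -0.4,"twist": 0,"fingers": 0},
  {"x": 0.19,"y": -0.58,"z": -0.47,"twist": 0,"fingers": 0},
  {"x": 0.19,"y": -0.58,"z": -0.47,"twist": 0,"fingers": 0},
])

```text
time: 30.85
tcp_pos: [524.2, -320.2, 119.7]
tool_rot: [-2.491, 1.569, 2.408]
ft_force: [-0.1, 0.0, -0.4]
gripper_width: 0.5
```

Run:
```python
from h import *
st()
im=r.capture("scene");crop(im,60,220,200,400,3.3,"s12.png")
```

```text
t 30.85 tcp [ 524.2 -320.2  119.7] jaw yaw 10.7 x [-0.  0. -1.] w 0.5 F [-0.1  0.  -0.4] j [-0.73  0.28  1.73  0.    1.13 -0.92]
```

View pics/s12.png

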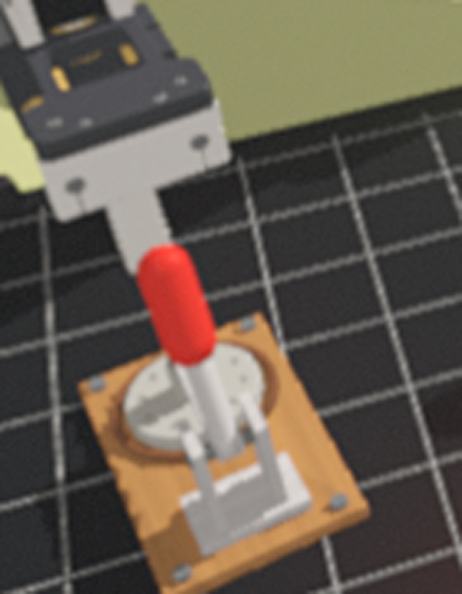

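The finger is behind the grip and in line with it. Now I'll push it over, away from the wheel.

>>> drive_tool([
  {"x": 0.07,"y": 0.013,"z": 0,"twist": 0,"fingers": 0},
  {"x": 0.14,"y": 0.026,"z": 0,"twist": 0,"fingers": 0},
  {"x": 0.21,"y": 0.039,"z": 0,"twist": 0,"fingers": 0},
  {"x": 0.28,"y": 0.052,"z": 0,"twist": 0,"fingers": 0},
  {"x": 0.35,"y": 0.065,"z": 0,"twist": 0,"fingers": 0},
  {"x": 0.42,"y": 0.078,"z": 0,"twist": 0,"fingers": 0},
  {"x": 0.49,"y": 0.091,"z": 0,"twist": 0,"fingers": 0},
  {"x": 0.56,"y": 0.105,"z": 0,"twist": 0,"fingers": 0},
  {"x": 0.63,"y": 0.118,"z": 0.05,"twist": 0,"fingers": 0},
  {"x": 0.68,"y": 0.127,"z": 0.1,"twist": 0,"fingers": 0},
])

```text
time: 32.15
tcp_pos: [627.7, -301.4, 136.6]
tool_rot: [1.197, 1.57, -0.187]
ft_force: [0.2, 0.5, -0.3]
gripper_width: 0.2
```

Run:
```python
from h import *
st()
im=r.capture("scene");crop(im,60,220,200,400,3.3,"s13.png")
```

```text
t 32.15 tcp [ 627.7 -301.4  136.6] jaw yaw 10.7 x [ 0. -0. -1.] w 0.2 F [ 0.2  0.5 -0.3] j [-0.61  0.44  1.49  0.    1.21 -0.8 ]
```

View pics/s13.png

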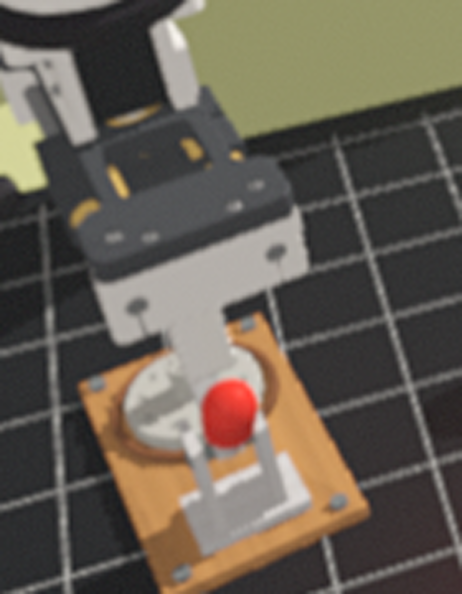

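The grip is over centre and falling towards the camera. I'll lift clear.

>>> drive_tool([
  {"x": 0.03,"y": 0.006,"z": 0.03,"twist": 0,"fingers": 0},
  {"x": 0.06,"y": 0.012,"z": 0.06,"twist": 0,"fingers": 0},
  {"x": 0.06,"y": 0.012,"z": 0.15,"twist": 0,"fingers": 0},
  {"x": 0.06,"y": 0.012,"z": 0.25,"twist": 0,"fingers": 0},
  {"x": 0.06,"y": 0.012,"z": 0.35,"twist": 0,"fingers": 0},
  {"x": 0.06,"y": 0.012,"z": 0.5,"twist": 0,"fingers": 0},
  {"x": 0.06,"y": 0.012,"z": 0.65,"twist": 0,"fingers": 0},
  {"x": 0.06,"y": 0.012,"z": 0.8,"twist": 0,"fingers": 0},
  {"x": 0.06,"y": 0.012,"z": 0.8,"twist": 0,"fingers": 0},
  {"x": 0.06,"y": 0.012,"z": 0.8,"twist": 0,"fingers": 0},
])

```text
time: 33.45
tcp_pos: [635.4, -299.6, 255.2]
tool_rot: [-2.365, 1.57, 2.534]
ft_force: [-1.0, 0.5, 0.5]
gripper_width: 0.3
```

Run:
```python
from h import *
st()
im=r.capture("scene");crop(im,60,220,200,400,3.3,"s14.png")
im=r.capture("top");cv2.imwrite("pics/t14.png",im[:,:,::-1])
```

```text
t 33.45 tcp [ 635.4 -299.6  255.2] jaw yaw 10.7 x [-0.  0. -1.] w 0.3 F [-1.   0.5  0.5] j [-0.6   0.35  1.39  0.    1.41 -0.79]
```

View pics/s14.png

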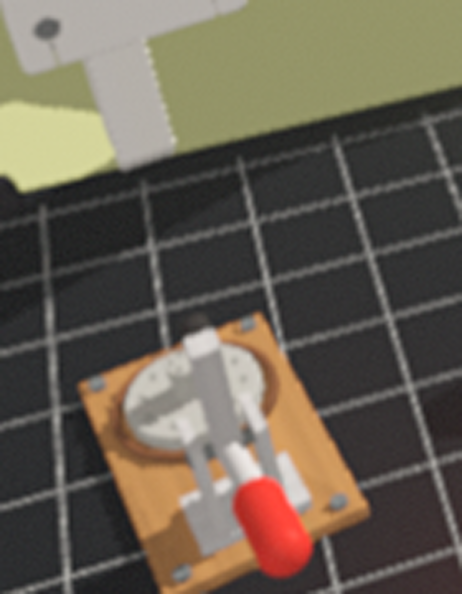

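View pics/t14.png

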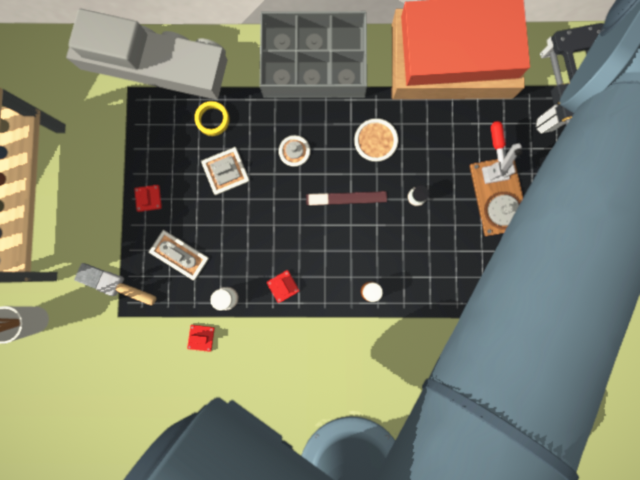

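The clamp is open: the grip lies on the far side (top 498,135) and the arm is upright. I'll refine the wheel centre before gripping. The jaws go across u, so the gripper body clears the upright arm.

Run:
```python
from h import *
from scipy.optimize import least_squares
t=cv2.imread("pics/t14.png");h=cv2.cvtColor(t,cv2.COLOR_BGR2HSV)
g=((h[:,:,1]<50)&(h[:,:,2]>120)).astype(np.uint8)
mm,P=blob("top",g,(484,190,521,232),"wheel",17,op=3)
f=least_squares(lambda p:np.hypot(P[:,0]-p[0],P[:,1]-p[1])-32,[530,-318],loss="soft_l1",f_scale=1);print(f.x,f.cost)
cs,_=cv2.findContours(mm,0,1);o=t.copy();cv2.drawContours(o,cs,-1,(0,255,0),1)
a=np.linspace(0,6.3,60)
for z,rr,col in((17,32,(0,0,255)),(36,9,(255,0,0))):
    for p in proj("top",np.c_[f.x[0]+rr*np.cos(a),f.x[1]+rr*np.sin(a),a*0+z]):pass
crop(o[:,:,::-1],465,140,540,245,5,"m2.png")
```

```text
top wheel ctr [ 529.6 -314.1] size [57.7 63.1] yaw 177.9 circle [ 529.7 -317.8] 33.0
[ 530.08261409 -316.49079227] 169.37183937460821
```

View pics/m2.png

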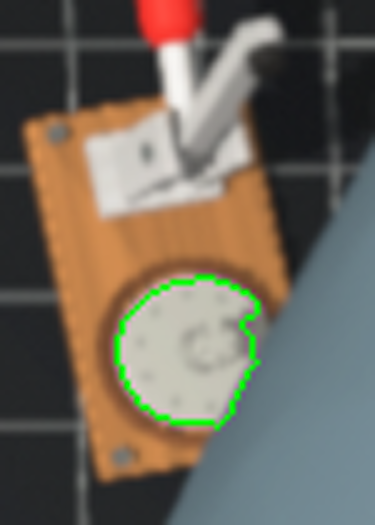

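>>> drive_tool([
  {"x": -0.05,"y": 0,"z": -0.03,"twist": -0.15,"fingers": 0.2},
  {"x": -0.15,"y": 0,"z": -0.06,"twist": -0.3,"fingers": 0.48},
  {"x": -0.25,"y": 0,"z": -0.1,"twist": -0.45,"fingers": 0.48},
  {"x": -0.35,"y": -0.05,"z": -0.15,"twist": -0.6,"fingers": 0.48},
  {"x": -0.45,"y": -0.1,"z": -0.15,"twist": -0.75,"fingers": 0.48},
  {"x": -0.55,"y": -0.12,"z": -0.15,"twist": -0.9,"fingers": 0.48},
  {"x": -0.7,"y": -0.12,"z": -0.15,"twist": -1,"fingers": 0.48},
  {"x": -0.7,"y": -0.12,"z": -0.15,"twist": -1,"fingers": 0.48},
  {"x": -0.7,"y": -0.12,"z": -0.15,"twist": -1,"fingers": 0.48},
  {"x": -0.7,"y": -0.12,"z": -0.15,"twist": -1,"fingers": 0.48},
])

```text
time: 34.8
tcp_pos: [531.3, -317.7, 233.3]
tool_rot: [-2.344, 1.571, 1.771]
ft_force: [0.1, -0.1, -0.3]
gripper_width: 45.1
```

>>> drive_tool([
  {"x": 0,"y": 0,"z": 0,"twist": -0.2,"fingers": 0.48},
  {"x": 0,"y": 0,"z": 0,"twist": -0.4,"fingers": 0.48},
  {"x": 0,"y": 0,"z": 0,"twist": -0.6,"fingers": 0.48},
  {"x": 0,"y": 0,"z": 0,"twist": -0.8,"fingers": 0.48},
  {"x": 0,"y": 0,"z": 0,"twist": -1,"fingers": 0.48},
  {"x": 0,"y": 0,"z": 0,"twist": -1,"fingers": 0.48},
  {"x": 0,"y": 0,"z": 0,"twist": -1,"fingers": 0.48},
  {"x": 0,"y": 0,"z": 0,"twist": -1,"fingers": 0.48},
  {"x": 0,"y": 0,"z": 0,"twist": -1,"fingers": 0.48},
  {"x": 0,"y": 0,"z": 0,"twist": -1,"fingers": 0.48},
])

```text
time: 36.05
tcp_pos: [530.7, -317.8, 233.5]
tool_rot: [-2.667, 1.571, 0.662]
ft_force: [0.3, -0.1, 0.3]
gripper_width: 45.1
```

Run:
```python
from h import *
need(530,-318,46,100.6)
im=r.capture("scene");crop(im,60,220,200,400,3.3,"s15.png")
```

```text
t 36.05 tcp [ 530.7 -317.8  233.5] jaw yaw -79.3 x [ 0.  0. -1.] w 45.1 F [ 0.3 -0.1  0.3] j [-0.72  0.17  1.64  0.    1.33  0.66]
need shares xyz [-0.005 -0.002 -1.25 ] twist -0.003
```

View pics/s15.png

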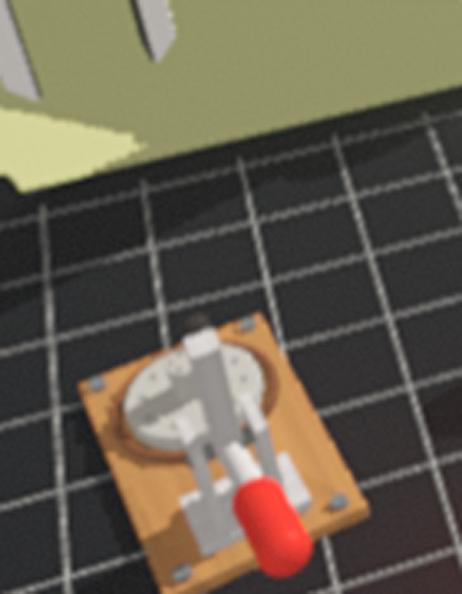

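The disc fits at about (530,-317.5). I'll descend with the jaws perpendicular to the clamp axis.

>>> drive_tool([
  {"x": -0.005,"y": 0,"z": -0.15,"twist": 0,"fingers": 0.48},
  {"x": -0.005,"y": 0,"z": -0.3,"twist": 0,"fingers": 0.48},
  {"x": -0.005,"y": 0,"z": -0.45,"twist": 0,"fingers": 0.48},
  {"x": -0.005,"y": 0,"z": -0.6,"twist": 0,"fingers": 0.48},
  {"x": -0.005,"y": 0,"z": -0.75,"twist": 0,"fingers": 0.48},
  {"x": -0.005,"y": 0,"z": -0.85,"twist": 0,"fingers": 0.48},
  {"x": -0.005,"y": 0,"z": -0.95,"twist": 0,"fingers": 0.48},
  {"x": -0.005,"y": 0,"z": -1,"twist": 0,"fingers": 0.48},
  {"x": -0.005,"y": 0,"z": -1,"twist": 0,"fingers": 0.48},
  {"x": -0.005,"y": 0,"z": -1,"twist": 0,"fingers": 0.48},
])

```text
time: 37.35
tcp_pos: [530.4, -318.1, 84.2]
tool_rot: [2.241, 1.569, -0.714]
ft_force: [0.7, 0.7, -0.1]
gripper_width: 45.0
```

Run:
```python
from h import *
need(530,-317.5,46,100.6)
im=r.capture("scene");crop(im,60,220,200,400,3.3,"s16.png")
```

```text
t 37.35 tcp [ 530.4 -318.1   84.2] jaw yaw -79.3 x [ 0. -0. -1.] w 45.0 F [ 0.7  0.7 -0.1] j [-0.72  0.34  1.73  0.    1.07  0.66]
need shares xyz [-0.003  0.004 -0.255] twist -0.002
```

View pics/s16.png

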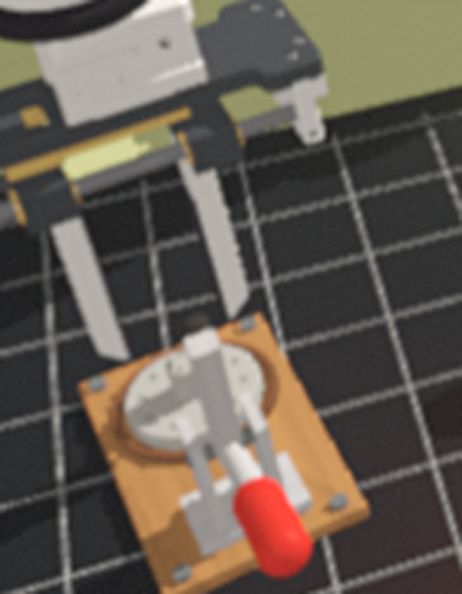

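>>> drive_tool([
  {"x": 0,"y": 0.003,"z": -0.06,"twist": 0,"fingers": 0.48},
  {"x": 0,"y": 0.003,"z": -0.12,"twist": 0,"fingers": 0.48},
  {"x": 0,"y": 0.003,"z": -0.18,"twist": 0,"fingers": 0.48},
  {"x": 0,"y": 0.003,"z": -0.22,"twist": 0,"fingers": 0.48},
  {"x": 0,"y": 0.003,"z": -0.25,"twist": 0,"fingers": 0.48},
  {"x": 0,"y": 0.003,"z": -0.25,"twist": 0,"fingers": 0.3},
  {"x": 0,"y": 0.003,"z": -0.25,"twist": 0,"fingers": 0.1},
  {"x": 0,"y": 0.003,"z": -0.25,"twist": 0,"fingers": 0},
  {"x": 0,"y": 0.003,"z": -0.25,"twist": 0,"fingers": 0},
  {"x": 0,"y": 0.003,"z": -0.25,"twist": 0,"fingers": 0},
])

```text
time: 38.65
tcp_pos: [530.2, -317.5, 46.3]
tool_rot: [2.236, 1.57, -0.719]
ft_force: [0.6, -0.8, 1.5]
gripper_width: 17.1
```

Run:
```python
from h import *
need(684.5,-53.4,41)
im=r.capture("scene");crop(im,60,220,200,400,3.3,"s17.png")
```

```text
t 38.65 tcp [ 530.2 -317.5   46.3] jaw yaw -79.3 x [ 0. -0. -1.] w 17.1 F [ 0.6 -0.8  1.5] j [-0.72  0.4   1.74  0.    1.01  0.66]
need shares xyz [ 1.029  1.761 -0.036] twist None
```

View pics/s17.png

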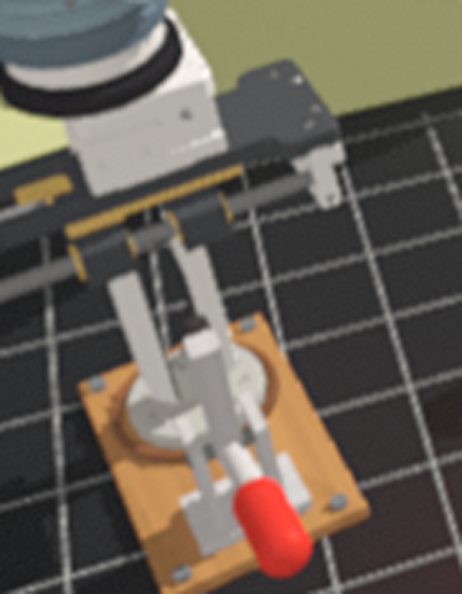

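The hub is gripped (17.1 mm). I'll lift straight up, then carry it.

>>> drive_tool([
  {"x": 0,"y": 0,"z": 0.03,"twist": 0,"fingers": 0},
  {"x": 0,"y": 0,"z": 0.08,"twist": 0,"fingers": 0},
  {"x": 0,"y": 0,"z": 0.15,"twist": 0,"fingers": 0},
  {"x": 0,"y": 0,"z": 0.25,"twist": 0,"fingers": 0},
  {"x": 0,"y": 0,"z": 0.4,"twist": 0,"fingers": 0},
  {"x": 0,"y": 0,"z": 0.6,"twist": 0,"fingers": 0},
  {"x": 0,"y": 0.1,"z": 0.7,"twist": 0,"fingers": 0},
  {"x": 0,"y": 0.25,"z": 0.7,"twist": 0,"fingers": 0},
  {"x": 0,"y": 0.4,"z": 0.7,"twist": 0,"fingers": 0},
  {"x": 0.03,"y": 0.55,"z": 0.7,"twist": 0,"fingers": 0},
])

```text
time: 39.95
tcp_pos: [533.7, -232.2, 149.6]
tool_rot: [-0.836, 1.568, 2.493]
ft_force: [-0.3, 1.3, -0.3]
gripper_width: 17.2
```

>>> drive_tool([
  {"x": 0.1,"y": 0.15,"z": 0,"twist": 0,"fingers": 0},
  {"x": 0.2,"y": 0.3,"z": 0,"twist": 0,"fingers": 0},
  {"x": 0.35,"y": 0.45,"z": 0,"twist": 0,"fingers": 0},
  {"x": 0.5,"y": 0.6,"z": 0,"twist": 0,"fingers": 0},
  {"x": 0.65,"y": 0.75,"z": 0,"twist": 0,"fingers": 0},
  {"x": 0.8,"y": 0.85,"z": 0,"twist": 0,"fingers": 0},
  {"x": 0.9,"y": 0.95,"z": 0,"twist": 0,"fingers": 0},
  {"x": 1,"y": 1,"z": 0,"twist": 0,"fingers": 0},
  {"x": 1,"y": 1,"z": 0,"twist": 0,"fingers": 0},
  {"x": 1,"y": 1,"z": 0,"twist": 0,"fingers": 0},
])

```text
time: 41.2
tcp_pos: [683.8, -84.7, 150.5]
tool_rot: [-0.278, 1.57, 3.051]
ft_force: [-0.2, -0.5, -0.8]
gripper_width: 17.2
```

Run:
```python
from h import *
need(684.5,-53.4,42)
im=r.capture("scene");cv2.imwrite("pics/s18.png",im[:,:,::-1])
```

```text
t 41.2 tcp [683.8 -84.7 150.5] jaw yaw -79.3 x [-0.  0. -1.] w 17.2 F [-0.2 -0.5 -0.8] j [-0.29  0.41  1.51 -0.    1.23  1.1 ]
need shares xyz [ 0.004  0.208 -0.724] twist None
```

View pics/s18.png

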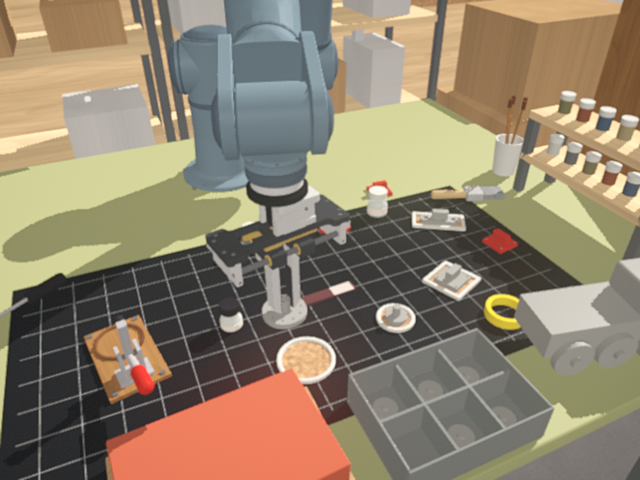

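>>> drive_tool([
  {"x": 0.004,"y": 0.1,"z": 0,"twist": 0,"fingers": 0},
  {"x": 0.004,"y": 0.208,"z": 0,"twist": 0,"fingers": 0},
  {"x": 0.004,"y": 0.208,"z": -0.12,"twist": 0,"fingers": 0},
  {"x": 0.004,"y": 0.208,"z": -0.24,"twist": 0,"fingers": 0},
  {"x": 0.004,"y": 0.208,"z": -0.36,"twist": 0,"fingers": 0},
  {"x": 0.004,"y": 0.208,"z": -0.48,"twist": 0,"fingers": 0},
  {"x": 0.004,"y": 0.208,"z": -0.58,"twist": 0,"fingers": 0},
  {"x": 0.004,"y": 0.208,"z": -0.66,"twist": 0,"fingers": 0},
  {"x": 0.004,"y": 0.208,"z": -0.7,"twist": 0,"fingers": 0},
  {"x": 0.004,"y": 0.208,"z": -0.72,"twist": 0,"fingers": 0},
])

```text
time: 42.5
tcp_pos: [685.2, -53.7, 42.9]
tool_rot: [2.822, 1.571, -0.132]
ft_force: [-0.7, -1.4, 0.2]
gripper_width: 17.3
```

Run:
```python
from h import *
need(684.5,-53.4,41.3)
im=r.capture("scene");crop(im,240,260,370,400,4,"s19.png")
```

```text
t 42.5 tcp [685.2 -53.7  42.9] jaw yaw -79.3 x [ 0. -0. -1.] w 17.3 F [-0.7 -1.4  0.2] j [-0.24  0.54  1.55  0.    1.06  1.14]
need shares xyz [-0.005  0.002 -0.01 ] twist None
```

View pics/s19.png

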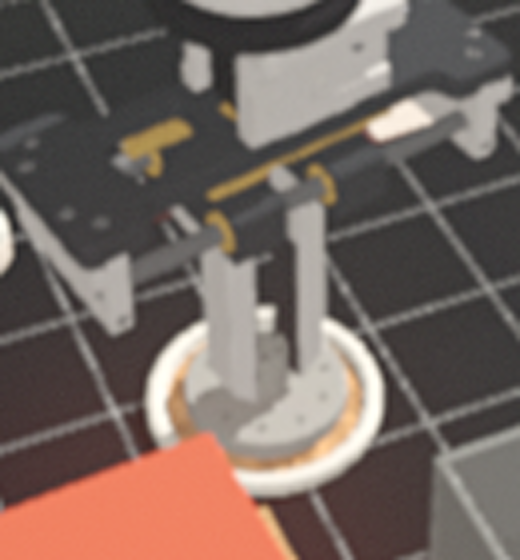

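The wheel is inside the large round tray. I'll lower the last bit, release it and retreat up and back towards the base so the top view is clear.

>>> drive_tool([
  {"x": -0.003,"y": 0,"z": -0.01,"twist": 0,"fingers": 0},
  {"x": -0.003,"y": 0,"z": -0.012,"twist": 0,"fingers": 0},
  {"x": -0.003,"y": 0,"z": -0.012,"twist": 0,"fingers": 0.2},
  {"x": -0.003,"y": 0,"z": -0.012,"twist": 0,"fingers": 0.45},
  {"x": -0.003,"y": 0,"z": -0.012,"twist": 0,"fingers": 0.45},
  {"x": -0.003,"y": 0,"z": 0.1,"twist": 0,"fingers": 0.45},
  {"x": -0.003,"y": 0,"z": 0.25,"twist": 0,"fingers": 0.45},
  {"x": -0.1,"y": 0,"z": 0.5,"twist": 0,"fingers": 0.45},
  {"x": -0.4,"y": 0,"z": 0.8,"twist": 0,"fingers": 0.45},
  {"x": -0.8,"y": 0,"z": 1,"twist": 0,"fingers": 0.45},
])

```text
time: 43.8
tcp_pos: [570.8, -54.2, 195.2]
tool_rot: [2.656, 1.564, -0.298]
ft_force: [-0.3, -0.3, 0.8]
gripper_width: 42.0
```

>>> drive_tool([
  {"x": -0.3,"y": -0.3,"z": 0,"twist": 0,"fingers": 0.45},
  {"x": -0.6,"y": -0.6,"z": 0,"twist": 0,"fingers": 0.45},
  {"x": -0.8,"y": -1,"z": 0,"twist": 0,"fingers": 0.45},
  {"x": -0.8,"y": -1,"z": 0,"twist": 0,"fingers": 0.45},
  {"x": -0.8,"y": -1,"z": 0,"twist": 0,"fingers": 0.45},
  {"x": -0.8,"y": -1,"z": 0,"twist": 0,"fingers": 0.45},
  {"x": -0.8,"y": -1,"z": 0,"twist": 0,"fingers": 0.45},
  {"x": -0.8,"y": -1,"z": 0,"twist": 0,"fingers": 0.45},
  {"x": -0.8,"y": -1,"z": 0,"twist": 0,"fingers": 0.45},
  {"x": -0.8,"y": -1,"z": 0,"twist": 0,"fingers": 0.45},
])

```text
time: 45.05
tcp_pos: [450.2, -203.5, 190.4]
tool_rot: [-0.801, 1.571, 2.528]
ft_force: [0.0, 0.8, -0.3]
gripper_width: 42.1
```

Run:
```python
from h import *
st()
im=r.capture("top");cv2.imwrite("pics/t20.png",im[:,:,::-1]);crop(im,140,100,420,290,2.8,"t20c.png")
im=r.capture("scene");cv2.imwrite("pics/s20.png",im[:,:,::-1])
```

```text
t 45.05 tcp [ 450.2 -203.5  190.4] jaw yaw -79.3 x [-0.  0. -1.] w 42.1 F [ 0.   0.8 -0.3] j [-0.65 -0.09  1.99 -0.    1.24  0.73]
```

View pics/t20c.png

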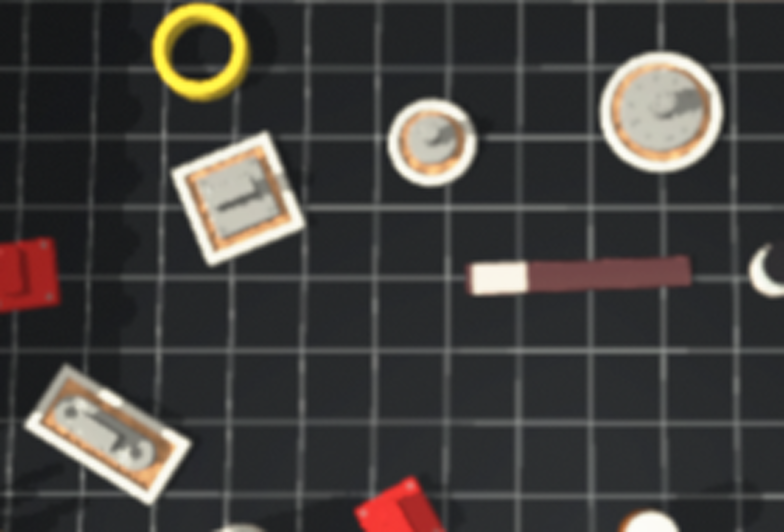

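View pics/s20.png

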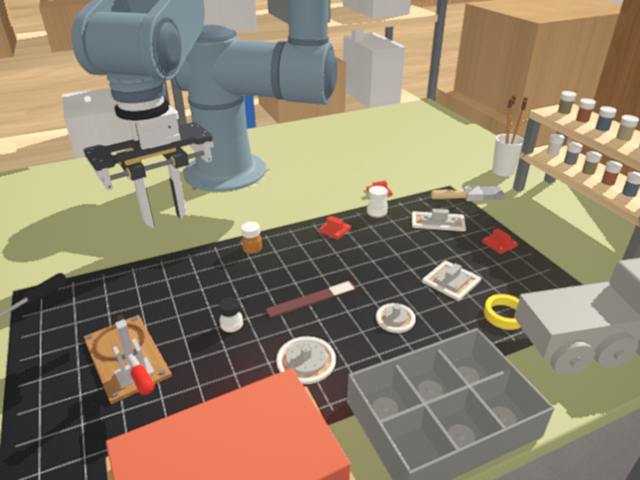

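All four parts look seated and the clamp is open. I'll check how well they are centred with numbers.

Run:
```python
from h import *
t=cv2.imread("pics/t20.png");h=cv2.cvtColor(t,cv2.COLOR_BGR2HSV).astype(int)
cw=(h[:,:,2]>95)
# part: grey inside cork; enclosed by saturated cork ring
for name,B,fl in(("hatch",(195,142,256,198),0),("roller",(274,132,315,170),0),("wheel",(350,115,402,166),0),("link",(146,228,212,280),0)):
    blob("top",cw,B,name+"_rim",7,op=3)
    x0,y0,x1,y1=B
    sub=np.zeros(h.shape[:2],np.uint8);cork=((h[:,:,0]>4)&(h[:,:,0]<22)&(h[:,:,1]>75));c=np.zeros_like(sub);c[y0:y1,x0:x1]=cork[y0:y1,x0:x1]
    cs,_=cv2.findContours(c,cv2.RETR_EXTERNAL,cv2.CHAIN_APPROX_NONE);pts=np.vstack([q for q in cs if cv2.contourArea(q)>3]);hull=cv2.convexHull(pts)
    cv2.fillConvexPoly(sub,hull,1)
    part=(sub>0)&(c==0)
    blob("top",part,B,name,12,op=5)
```

```text
top hatch_rim ctr [617.6 270.9] size [86.3 83.1] yaw 23.2 circle [616.9 270.5] 55.6
top hatch ctr [616.6 269.5] size [50.6 51.2] yaw 113.1 circle [616.6 269.6] 33.8
top roller_rim ctr [660.9 122.4] size [67.9 69.1] yaw 135.6 circle [660.9 122.5] 35.3
top roller ctr [661.1 121.4] size [37.2 34.3] yaw 0.4 circle [661.7 121.7] 19.3
top wheel_rim ctr [684.1 -54.6] size [94.5 94.5] yaw 179.7 circle [684.1 -53.3] 48.6
top wheel ctr [684.7 -53. ] size [62.  63.4] yaw 179.7 circle [684.2 -53.3] 32.6
top link_rim ctr [435.9 365.3] size [117.3  59.1] yaw 58.4 circle [436.5 365.1] 63.9
top link ctr [437.3 365.6] size [84.9 27.5] yaw 56.8 circle [437.3 365.6] 42.7
```

Every part is within about 1.5 mm of its tray centre. I'll hand the job in.

Run:
```python
from h import *
print(r.close_job())
```

```text
the job is handed in; nothing more can be done
None
```

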